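# Close the flow cell: tighten the cover's four T-bar nuts in cross order

### The arm

A 6-joint arm with a two-finger parallel gripper is mounted at the origin on the work surface. World frame = base frame: x ahead of the robot, y to its left, z up, the work surface at z = 0. Lengths are in m, angles in rad, forces in N, time in s.
With the tool pointing down it reaches from about 0.225 to 0.875 m from the base axis. Payload 3.4 kg.
Tool frame: the origin (TCP) lies at the very end of the fingers, on their centre line; the grasp point (between the pads) lies 19 mm behind it; x points along the fingers, z is the direction in which the jaws open and shut, and the axes are right-handed (so a half turn about x gives the same grasp; the last joint's range is limited). The gripper opens to 85 mm and grips with 20 to 120 N. Pads are 22 mm wide; open, the fingers measure 114 mm over their backs; the gripper's body (76 mm by 85 mm) begins 54 mm behind the grasp point. The pads swing forward as they close: fully open they stand 13 mm farther back than shut.
Start: joints at [-0.121, 0.276, 1.505, -0, 1.361, -0.121], TCP at [0.575, -0, 0.208] pointing down, gripper open.
Joint ranges: [-2.89, 2.89], [-0.75, 2.08], [0.22, 2.7], [-1.18, 4.32], [0.11, 2.71], [-2.7, 2.7]. Speed limits (rad/s): [2.57, 2.57, 3.14, 3.14, 3.14, 3.14].

### API

Orientations are given as a unit quaternion [w, x, y, z].
In Python, from rig import manip, viewer, finder gives the robot as it stands.
- The arm moves only by the tool move_arm, never from a script. Its argument "rows" is a list of rows, each a list of 3 entries, a list of its own where there are three numbers: the shift along the tool's x, y, z in mm, then the turn about the tool's x in rad, then the finger opening in mm, from 0 to 85.4. A call has 1 to 8 rows; each row is the pose to reach, as a shift and turn from the pose measured when the call began, along the tool's axes at that moment; what a row does not reach only later rows make up. A row lasts 1/12 s, in which the tool goes at most 41.7 mm and 7.16 degrees, less where a joint would pass 70% of its speed; a pose out of reach is approached as far as the arm can. A call with a gripper value outside its range is refused whole. The fingers move at their own pace and stop on an object; "force" is the grip in N (left out, the last holds). Time passes only in rows, so rows that repeat a pose let the fingers close. It gives the time, the measured TCP pose, the force and the opening at its end, in the units of the state.
- manip.get_state(): the state, without advancing time (a new reading comes with each control period).
- viewer.get_image(name): name is "scene" or "side" or "wrist"; returns the picture (480x640x3 uint8, red, green, blue); there is no depth.
- viewer.get_calibration(name): a dict with "mtx" (3x3 intrinsics, pixels), "R" (3x3) and "t" (3): a world point X has camera coordinates R X + t. Camera axes: x right, y down, z forward; pixel columns grow to the right and rows downward; lengths in m; the calibration is good to about 2 mm. A picture is of the moment at which its call begins: read the wrist's pose just before it. get_calibration takes no time and is no camera call; for the wrist camera it gives the pose at the moment of the call.
- manip.sign_off(): hands the job in, once; it reports no verdict.
Trained networks look in the newest picture that a camera, given by its name, has taken for a name from the list of things; names that differ only in an ending like _2 or _b are one class to them, and where a whole thing is asked for, a point or a joint stands for the part that bears it (a point fixed in the world has none). Each returns a list of dicts, best first, with "score" (0 to 1); they miss things now and then, are a little off and sometimes report something else, mostly with a low value. They report only what shows in the picture. A call takes as long as a camera call.
- finder.look_for(target, camera): "centre" ([column, row] in pixels, amid what is visible of it).
- finder.trace(target, camera): "mask" (480x640 bool, what is visible of it) and "centre" ([column, row] in pixels, amid what is visible of it).
The state is a dict: "clock": time; "qpos": joint angles; "qd": joint speeds; "effort": joint torques, N m; "position": TCP position; "ee_rot": TCP orientation; "contact_force": force on the tool from outside, world axes, zero at the start; "moment": the same for the moment, N m; "width": finger opening in m.
Only numpy, scipy, OpenCV 4.12 (cv2) and the standard library are available. Lean on these libraries where they do the work, as an engineer would, in place of code of your own. Each camera call takes 0.05 s, during which the arm holds its last target.

### The job

Close the flow cell: tighten its four blue T-bar nuts in cross order, each about half a turn clockwise until you feel it come up firm, first one nut and the one diagonally opposite, then the other two, so that the clear cover goes down level and fully home. Do not force any nut past firm, or the polycarbonate will crack, and leave the green adapter and the red float where they stand.

Things in the scene. Friction and masses are not known exactly. Their poses are not given: they have to be found in the camera images.
- nut1: T-bar nut 1, diagonally opposite nut 3. All four are alike: steel foot 26 mm across, 4 mm high; stem 12 mm across; then a blue T-bar 46 mm long, 12 mm thick, flat upright sides, from 15 to 35 mm above the origin. Origin: on the turning axis at the underside of the foot, on the cover's top. x along the T-bar, y across it, z up (turning axis).
- nut2: T-bar nut 2, diagonally opposite nut 4. Axes as nut 1. Thread of all four: right-handed, clockwise from above tightens; a nut sinks 1.59 mm per rad (10 mm a turn) and stays where it is let go. Run down by hand, unequally, and the stops below differ: each needs 130 to 195 degrees more to be firm (2.3 to 3.4 rad). How much is felt in the turning torque; the poses do not tell it.
- nut3: T-bar nut 3, diagonally opposite nut 1. Axes as nut 1. Torque of all four: 0.15 N m thread drag plus 0.0016 N m per N of clamp. The gasket adds under 0.03. About 0.8 rad before firm the cover meets its stop; the rise is slow at first, then steep (20 to 60 N in 0.3 rad). A hand stopping after a quick turn of 0.1 rad or more springs back and reads -0.15 N m plus that rise (+ is counter-clockwise).
- nut4: T-bar nut 4, diagonally opposite nut 2. Axes as nut 1. Firm, for all four: torque 0.08 to 0.11 N m above the thread drag, a clamp of 50 to 70 N on the cover. Under 20 N at the end it is not firm; above 100 N (0.16 N m above the drag, about 0.2 rad past firm) the cover cracks. Each nut should be firm before the next is begun; the later ones slacken the earlier by some 10 N, which is all right.
- cover: Clear polycarbonate cover, 142 x 142 x 12 mm, with a low steel vent plug (26 mm across, 9 mm high) in its middle. Origin: centre of its underside; z up. It can only sink and tilt on its four studs. At the start the black rubber gasket holds it up against the nuts, 2.4 to 4.1 mm above home. Nuts 1 and 3 are opposite, 2 and 4 likewise.
- cell: White body of the flow cell, 150 x 150 x 40 mm, fixed on the tray; brass hose barbs 28 mm long on its +y and -y sides; studs on a 110 mm square. Origin: centre of its underside; x, y along its sides, z up. A steel sleeve round each stud, 3.5 to 4.5 mm high (not known which), is the cover's stop: home is hard down on all four. The T-bars' tops start about 94 mm above this origin.
- tray: Steel instrument tray on ball-bearing runners, locked by its quick-release pin (it does not move). 300 x 520 mm, its deck 34 mm above the bench, with a lip 12 mm high above the deck. Origin: on the bench below its centre; its short side lies along x.
- adapter: Bystander, loose on the tray: green anodized pressure adapter, standing, 39 mm across, 54 mm high. Origin: centre of its foot.
- float: Bystander, loose on the tray: red plastic deck float, 80 mm across, 56 mm high. Origin: centre of its underside.

How it is judged:
By the outcome, as a careful person would: the job done as asked, in the order asked, and still so for the second after the job is handed in, with the robot touching nothing.
It also fails if it takes over 72 s, if anything falls off the work surface, if the arm or the gripper's body presses on something with over 40 N, if the wrist force passes 120 N, or if a joint passes its speed limit or range.

## Working session

There is one attempt and no reset: what is moved stays moved. The work goes in short steps, Python scripts to look and compute and a tool call to move; the robot and the scene stay as the last step left them, time stands still between calls to the robot, and variables do not carry over. Pictures are saved under pics/ and viewed, and the job is handed in when it is done.

Besides the shell and the picture viewer there is one more tool, called after "Request:" as name([rows], argument=value, ...), one row to a line, values as JSON. move_arm: Moves the arm, as the interface text tells. Its arguments: {"type":"object","properties":{"rows":{"type":"array"},"force":{"type":"number"}},"required":["rows"]}

```bash
ls; mkdir -p pics; python3 - <<'E'
from rig import manip, viewer, finder
import cv2
s=manip.get_state(); print({k:(v if not hasattr(v,'round') else v) for k,v in s.items()})
for n in ["scene","side","wrist"]:
    im=viewer.get_image(n); cv2.imwrite(f"pics/a_{n}.png",im[:,:,::-1])
    c=viewer.get_calibration(n); print(n,c)
E
```

```text
pics
{'clock': 0.0, 'qpos': array([-1.20979949e-01,  2.76592421e-01,  1.50620140e+00, -2.90098117e-06,
        1.36065600e+00, -1.21010717e-01]), 'qd': array([-0.00090052,  0.00215054, -0.00093122,  0.00016958, -0.0015981 ,
        0.0004185 ]), 'effort': array([ 6.20495921e-04, -4.16768074e+01, -2.45808578e+01, -1.52056768e-04,
        1.11346930e-02,  1.69860516e-05]), 'position': array([5.74408801e-01, 7.69054049e-05, 2.06914000e-01]), 'ee_rot': array([7.06454547e-01, 6.71645133e-05, 7.07758405e-01, 8.93500244e-05]), 'contact_force': array([-0.21937898, -1.05925259,  0.37169348]), 'moment': array([-0.0013537 ,  0.01734911, -0.03678855]), 'width': 0.08562727503670442}
scene {'mtx': array([[500.89106115,   0.        , 319.10052199],
       [  0.        , 500.89106115, 241.81739614],
       [  0.        ,   0.        ,   1.        ]]), 'R': array([[-0.1039163 ,  0.99446989, -0.01520003],
       [ 0.81666579,  0.07659396, -0.57200555],
       [-0.56767806, -0.07185405, -0.8201089 ]]), 't': array([ 0.00401237, -0.42275047,  1.25021464])}
side {'mtx': array([[498.67559226,   0.        , 317.08287138],
       [  0.        , 498.67559226, 246.13920639],
       [  0.        ,   0.        ,   1.        ]]), 'R': array([[-0.71575934, -0.69833047, -0.00480759],
       [-0.3413255 ,  0.35583362, -0.86998812],
       [ 0.60924992, -0.62106118, -0.49304924]]), 't': array([0.43173992, 0.2473561 , 0.4912683 ])}
wrist {'mtx': array([[370.8789221 ,   0.        , 318.27485478],
       [  0.        , 370.8789221 , 238.48623461],
       [  0.        ,   0.        ,   1.        ]]), 'R': array([[ 9.99999593e-01,  2.29597691e-04, -8.73010799e-04],
       [ 4.89152675e-04, -9.50641502e-01,  3.10290986e-01],
       [-7.58678203e-04, -3.10291287e-01, -9.50641227e-01]]), 't': array([-0.57398328, -0.03957631,  0.37994773])}
```

View pics/a_scene.png

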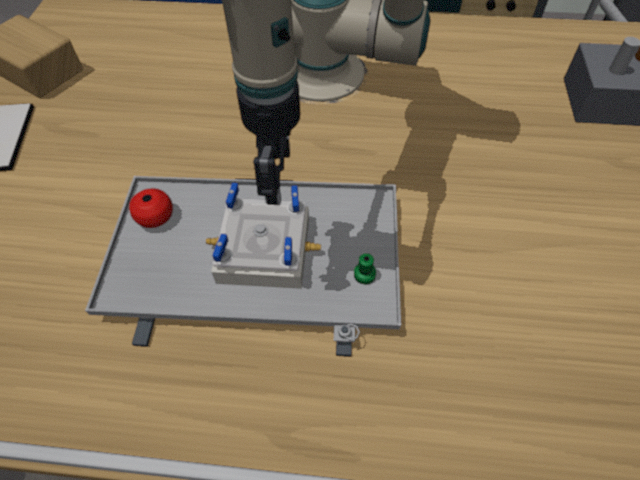

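View pics/a_side.png

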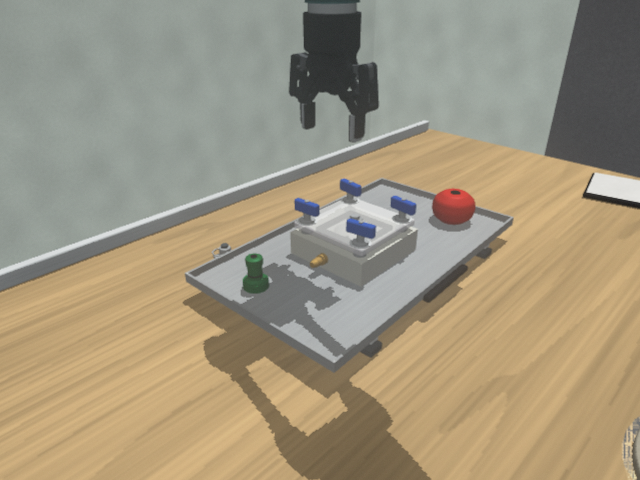

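View pics/a_wrist.png

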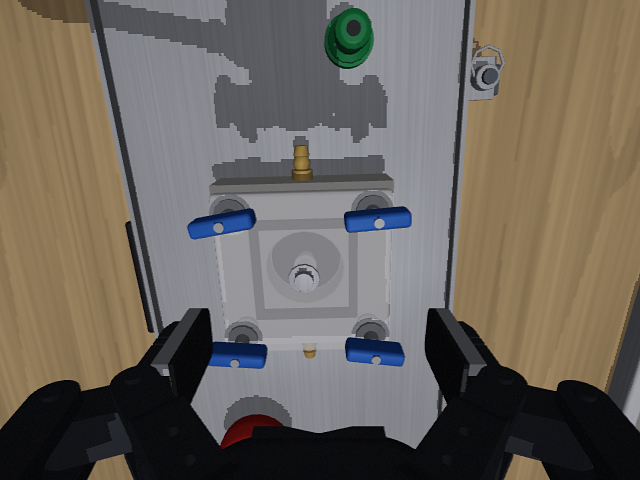

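The wrist view shows the four blue T-bars at about (222,223), (378,219), (238,355) and (375,352). They lie roughly along world x. The green adapter is at (350,38) on the +y side and the red float is below at (255,430). Next I fit the bar boxes.

```bash
cat > h.py <<'E'
from rig import manip, viewer, finder
import numpy as np, cv2
from scipy.optimize import minimize
def blue(im):
    h=cv2.cvtColor(im,cv2.COLOR_RGB2HSV)
    m=((h[...,0]>105)&(h[...,0]<130)&(h[...,1]>130)&(h[...,2]>60)).astype(np.uint8)
    return m
def box(x,y,zt,yaw):
    c,s=np.cos(yaw),np.sin(yaw)
    return np.array([[x+c*a-s*b,y+s*a+c*b,z] for a in(-.023,.023) for b in(-.006,.006) for z in(zt-.02,zt)])
def proj(c,P):
    q=(c["R"]@P.T).T+c["t"]; q=(c["mtx"]@q.T).T; return q[:,:2]/q[:,2:]
def ray(c,px,z):
    d=c["R"].T@np.linalg.solve(c["mtx"],[px[0],px[1],1]); o=-c["R"].T@c["t"]
    return o+d*(z-o[2])/d[2]
def comps(m,minA=60):
    n,l,st,ce=cv2.connectedComponentsWithStats(m)
    return [(l==i).astype(np.uint8) for i in range(1,n) if st[i,4]>minA]
def render(c,p):
    S=4
    h=cv2.convexHull(proj(c,box(*p)).astype(np.float32))
    m=np.zeros((480,640),np.uint8)
    cv2.fillConvexPoly(m,np.round((h)*16).astype(np.int32),255,cv2.LINE_AA,4)
    return m/255.
def fit(views,p0,zfix=False):
    # views: list of (calib,mask)
    def cost(v):
        p=[p0[0]+v[0]*1e-3,p0[1]+v[1]*1e-3,p0[2]+(0 if zfix else v[3]*1e-3),p0[3]+v[2]*.02]
        e=0
        for c,m in views:
            r=render(c,p); e+=np.abs(r-m).sum()/m.sum()
        return e
    best=None
    for st in ([0,0,0,0],[3,0,5,1],[0,3,-5,-1]):
        v0=np.array(st,float)[:3 if zfix else 4]
        sx=np.vstack([v0]+[v0+d for d in np.eye(len(v0))*4])
        r=minimize(cost,v0,method="Nelder-Mead",options=dict(initial_simplex=sx,maxiter=300,xatol=.02,fatol=1e-4))
        if best is None or r.fun<best.fun: best=r
    v=best.x
    return [p0[0]+v[0]*1e-3,p0[1]+v[1]*1e-3,p0[2]+(0 if zfix else v[3]*1e-3),p0[3]+v[2]*.02],best.fun
def save(n,im): cv2.imwrite(f"pics/{n}.png",im[:,:,::-1])
E
python3 - <<'E'
from h import *
ims={n:cv2.imread(f"pics/a_{n}.png")[:,:,::-1].copy() for n in["scene","side","wrist"]}
cal={n:viewer.get_calibration(n) for n in ims}
pts=[]
cs={n:comps(blue(ims[n])) for n in ims}
for n in ims:
    print(n,[(int(m.sum()),np.round(np.argwhere(m).mean(0)[::-1],1)) for m in cs[n]])
for m in cs["wrist"]:
    ce=np.argwhere(m).mean(0)[::-1]; X=ray(cal["wrist"],ce,.12)
    # matching comps
    out=[(cal["wrist"],m)]
    for n in["scene","side"]:
        d=[np.linalg.norm(np.argwhere(k).mean(0)[::-1]-proj(cal[n],X[None])[0]) for k in cs[n]]
        i=int(np.argmin(d)); out.append((cal[n],cs[n][i])); 
    p0=[X[0],X[1],.128,0.]
    print("wrist",np.round(fit(out[:1],p0,True)[0],4),"all",[np.round(a,4) for a in fit(out,p0)])
for t in ["cover","cell","adapter","float"]:
    try:
        r=finder.look_for(t,"wrist")[:1]; print(t,r)
    except Exception as e: print(e)
E
```

```text
scene [(72, array([202.3,   0.7])), (160, array([231.9, 195.1])), (85, array([295.2, 203. ])), (193, array([219.8, 247.9])), (103, array([287.6, 256.5]))]
side [(78, array([360.8, 223.3]))]
wrist [(1188, array([377.5, 219.3])), (1117, array([221. , 223.9])), (1161, array([374.9, 352.1])), (1157, array([237.9, 355.2]))]
wrist [0.6147 0.0114 0.128  0.0485] all [array([ 0.6154,  0.0103,  0.1074, -0.7668]), np.float64(8.2316)]
wrist [0.505  0.0084 0.128  0.291 ] all [array([0.5069, 0.0078, 0.127 , 0.195 ]), np.float64(8.5275)]
wrist [ 0.6205 -0.0999  0.128  -0.2531] all [array([ 0.6155, -0.0969,  0.1231, -0.8605]), np.float64(6.1868)]
wrist [ 0.5101 -0.1017  0.128   0.0846] all [array([ 0.5136, -0.1111,  0.1157, -0.9834]), np.float64(6.8408)]
cover [{'centre': [306.5, 269.3], 'score': 0.62}]
cell [{'centre': [305.9, 261.3], 'score': 0.88}]
adapter [{'centre': [347.4, 39.4], 'score': 0.55}]
float [{'centre': [246.4, 426.8], 'score': 0.88}]
```

```bash
python3 - <<'E'
import re
s=open('h.py').read()
s=s.replace("(h[...,0]>105)&(h[...,0]<130)&(h[...,1]>130)&(h[...,2]>60)","(h[...,0]>105)&(h[...,0]<130)&(h[...,1]>110)&(h[...,2]>35)")
open('h.py','w').write(s)
from h import *
ims={n:cv2.imread(f"pics/a_{n}.png")[:,:,::-1].copy() for n in["scene","side","wrist"]}
for y,x in [(223,200),(232,195),(234,220),(215,245)]: print(ims["wrist"][y,x])
for y,x in [(229,360),(206,305),(188,350)]: print(ims["side"][y,x])
cal={n:viewer.get_calibration(n) for n in ims}
cs={n:comps(blue(ims[n])) for n in ims}
W=ims["wrist"].copy()
for n in ims:
    print(n,[(int(m.sum()),np.round(np.argwhere(m).mean(0)[::-1],1)) for m in cs[n]])
for m in cs["wrist"]:
    ce=np.argwhere(m).mean(0)[::-1]; X=ray(cal["wrist"],ce,.12)
    p,e=fit([(cal["wrist"],m)],[X[0],X[1],.128,0.],True); print(np.round(p,4),e)
    cv2.polylines(W,[np.round(cv2.convexHull(proj(cal["wrist"],box(*p)).astype(np.float32))).astype(np.int32)],True,(255,255,0))
    cv2.imwrite("pics/fit0.png",cv2.resize(W[180:380,170:430],None,fx=3,fy=3)[:,:,::-1])
E
```

```text
[ 23  58 128]
[ 34  78 157]
[ 61  77 115]
[ 23  59 129]
[ 70  79 113]
[ 69  77 110]
[ 70  75 107]
scene [(100, array([196.9,   0.6])), (171, array([231.9, 195. ])), (137, array([294.8, 198.4])), (205, array([219.8, 247.8])), (170, array([287.7, 251.3]))]
side [(73, array([403.1, 200.7])), (76, array([306.6, 202.8])), (111, array([360.5, 223.6]))]
wrist [(1295, array([376.9, 218.7])), (1253, array([221.8, 223.2])), (1300, array([373.8, 351.2])), (1273, array([238.1, 354.4]))]
[0.6147 0.0119 0.128  0.0462] 0.3325550760844878
[0.5057 0.0086 0.128  0.2622] 0.3362627732657309
[ 0.6186 -0.0983  0.128  -0.2174] 0.3346726998491705
[ 0.5107 -0.1016  0.128   0.021 ] 0.39349383115382836
```

View pics/fit0.png

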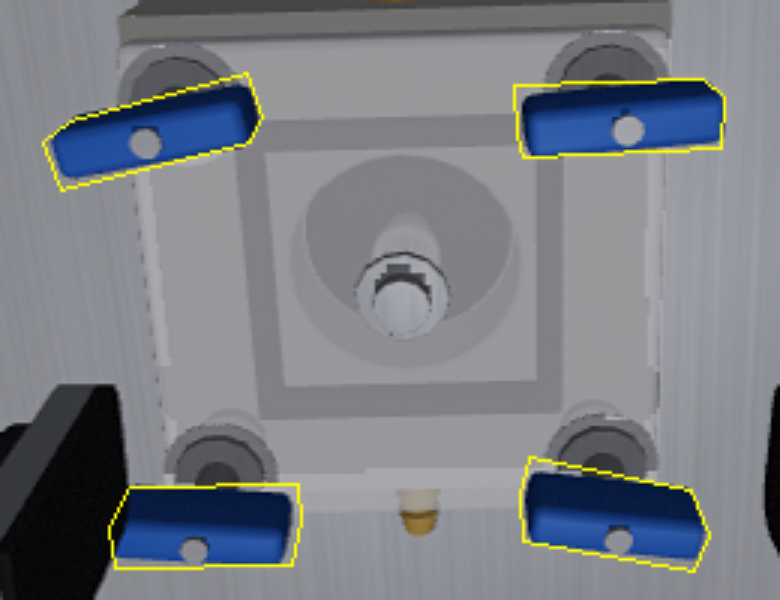

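```bash
python3 - <<'E'
from h import *
c=viewer.get_calibration("wrist")
print("cam",-c["R"].T@c["t"])
px=np.array([(218.7,227.7),(379.3,223.3),(376.3,360.3),(234.3,363.3)])
for z in(.124,.128,.132):
    P=np.array([ray(c,p,z)[:2] for p in px]); 
    print(z,np.round(P,4).tolist(),np.round([np.linalg.norm(P[i]-P[(i+1)%4]) for i in range(4)],4), P.mean(0).round(4))
m=blue(cv2.imread("pics/a_wrist.png")[:,:,::-1].copy())
E
```

```text
cam [0.57444804 0.08038444 0.37343707]
0.124 [[0.5047, 0.0069], [0.6171, 0.0101], [0.6205, -0.1026], [0.5078, -0.1054]] [0.1124 0.1128 0.1128 0.1124] [ 0.5625 -0.0478]
0.128 [[0.5058, 0.0081], [0.6164, 0.0112], [0.6198, -0.0997], [0.5089, -0.1025]] [0.1106 0.111  0.111  0.1106] [ 0.5627 -0.0457]
0.132 [[0.507, 0.0092], [0.6157, 0.0123], [0.619, -0.0967], [0.5099, -0.0995]] [0.1088 0.1091 0.1091 0.1087] [ 0.5629 -0.0437]
```

Square of nuts: centre (0.5628, -0.045), side 110 mm. I start with nut A, the one at (0.506, 0.0085).

Request:
move_arm([
  [[27, 8.5, -68.5], -1.8, 40],
  [[27, 8.5, -68.5], -1.8, 40],
  [[27, 8.5, -68.5], -1.8, 40],
  [[27, 8.5, -68.5], -1.8, 40],
  [[27, 8.5, -68.5], -1.8, 40],
  [[27, 8.5, -68.5], -1.8, 40],
  [[27, 8.5, -68.5], -1.8, 40],
  [[27, 8.5, -68.5], -1.8, 40],
], force=40)

```text
clock: 1.02
position: [0.5063, 0.0085, 0.1807]
ee_rot: [0.619, -0.341, 0.619, 0.341]
contact_force: [-0.7, 0.1, 0.0]
width: 0.04
```

```bash
cat >> h.py <<'E'
from scipy.spatial.transform import Rotation as Rn
def wrap(a,p=2*np.pi): return (a+p/2)%p-p/2
def pose():
    s=manip.get_state(); q=s["ee_rot"]; R=Rn.from_quat([q[1],q[2],q[3],q[0]]).as_matrix(); return s,R
def goto(x,y,z,zyaw=None):
    s,R=pose(); d=R.T@(np.array([x,y,z])-s["position"])*1000
    cur=np.arctan2(R[1,2],R[0,2])
    print("clock",round(s["clock"],2),"pos",s["position"].round(4),"zyaw",round(cur,4),"tilt",R[:,0].round(4),"q6",s["qpos"][5].round(3),"w",round(s["width"]*1000,1))
    print("F",s["contact_force"].round(2),"M",s["moment"].round(3))
    print("shift",d.round(1),"turn",None if zyaw is None else round(-wrap(zyaw-cur),3))
E
python3 -c "
from h import *
goto(.506,.0085,.18,np.pi/2+.23)"
```

```text
clock 1.02 pos [0.5063 0.0085 0.1807] zyaw 1.0062 tilt [-0.e+00  1.e-04 -1.e+00] q6 -1.127 w 40.0
F [-0.69  0.14  0.04] M [-0.004  0.033 -0.041]
shift [ 0.7  0.3 -0.2] turn -0.795
```

Request:
move_arm([
  [[0.7, 0.3, -0.2], -0.8, 40],
  [[0.7, 0.3, -0.2], -0.8, 40],
  [[0.7, 0.3, -0.2], -0.8, 40],
  [[0.7, 0.3, -0.2], -0.8, 40],
  [[0.7, 0.3, -0.2], -0.8, 40],
  [[0.7, 0.3, -0.2], -0.8, 40],
  [[0.7, 0.3, -0.2], -0.8, 40],
  [[0.7, 0.3, -0.2], -0.8, 40],
])

```text
clock: 1.68
position: [0.506, 0.0085, 0.1801]
ee_rot: [-0.438, 0.555, -0.438, -0.555]
contact_force: [0.2, -0.1, -0.2]
width: 0.04
```

```bash
python3 -c "
from h import *
goto(.506,.0085,.18,np.pi/2+.23)
c=viewer.get_calibration('wrist')
for n in['wrist','scene','side']: save('b_'+n,viewer.get_image(n))
im=cv2.imread('pics/b_wrist.png')[:,:,::-1].copy()
for m in comps(blue(im),300):
    ce=np.argwhere(m).mean(0)[::-1]; X=ray(c,ce,.12)
    p,e=fit([(c,m)],[X[0],X[1],.128,0.1],True); print(np.round(p,4),e,ce)
    cv2.polylines(im,[np.round(cv2.convexHull(proj(c,box(*p)).astype(np.float32))).astype(np.int32)],True,(255,255,0))
save('b_fit',im)
"
```

```text
clock 1.68 pos [0.506  0.0085 0.1801] zyaw 1.807 tilt [ 1.e-04  1.e-04 -1.e+00] q6 -1.928 w 40.0
F [ 0.22 -0.09 -0.17] M [ 0.003 -0.021  0.033]
shift [ 0.1 -0.  -0. ] turn 0.006
[ 0.5092 -0.1012  0.128  -0.1694] 0.3459394323767243 [147.18598383 210.75040431]
[0.5063 0.0089 0.128  0.1759] 0.3223031126642076 [317.65676568 244.77392739]
[ 0.6144 -0.0989  0.128  -0.3402] 0.8187216129389608 [139.25649718 346.13898305]
[0.6168 0.012  0.128  0.1057] 0.3321832774560601 [287.31295337 382.03937824]
```

View pics/b_fit.png

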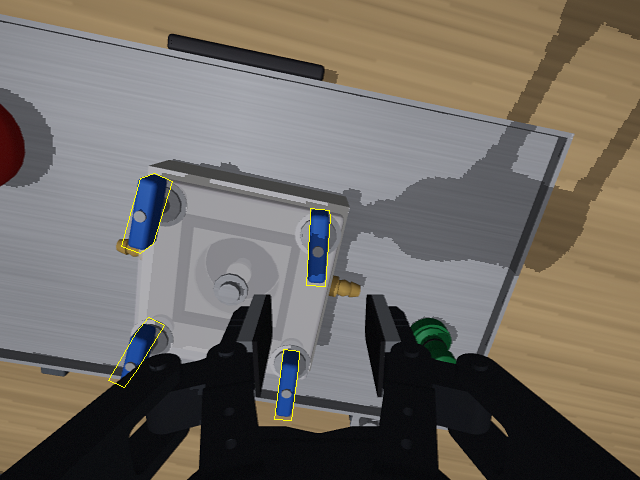

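Nut A is at (317,247) in the wrist picture, almost parallel to the fingers. The refined pose is (0.5062, 0.0088) with yaw about 0.19. I'll descend to it.

```bash
python3 -c "
from h import *
goto(.5062,.0088,.102,np.pi/2+.19)"
```

```text
clock 1.83 pos [0.506  0.0085 0.1801] zyaw 1.8048 tilt [ 1.e-04  1.e-04 -1.e+00] q6 -1.926 w 40.1
F [ 0.35 -0.65 -0.22] M [-0.007 -0.019 -0.038]
shift [78.1 -0.2  0.2] turn 0.044
```

Request:
move_arm([
  [[35, 0, 0.2], 0.045, 36],
  [[65, 0, 0.2], 0.045, 36],
  [[78, 0, 0.2], 0.045, 36],
  [[78, 0, 0.2], 0.045, 36],
])

```text
clock: 2.17
position: [0.503, 0.009, 0.0989]
ee_rot: [0.45, -0.543, 0.452, 0.547]
contact_force: [-0.2, -0.3, -0.1]
width: 0.0363
```

```bash
cat >> h.py <<'E'
def torq(n=6,cam="wrist"):
    a=[];e=[];f=[]
    for i in range(n):
        s=manip.get_state(); a.append(s["moment"]); e.append(s["effort"][5]); f.append(s["contact_force"]); im=viewer.get_image(cam)
    a=np.array(a);f=np.array(f)
    print("M",a.mean(0).round(4),"sd",a.std(0).round(3),"eff6",np.round(np.mean(e),4),np.std(e).round(4),"F",f.mean(0).round(2))
    return im
E
python3 -c "
from h import *
im=torq(6); save('c1',im)
goto(.5062,.0088,.102,np.pi/2+.19)"
```

```text
M [ 0.0225  0.0029 -0.0212] sd [0.031 0.047 0.046] eff6 0.0039 0.0011 F [0.37 0.15 0.03]
clock 2.47 pos [0.5072 0.0086 0.1035] zyaw 1.7596 tilt [ 3.2e-03 -2.0e-04 -1.0e+00] q6 -1.88 w 36.0
F [ 0.78  0.23 -0.03] M [ 0.037  0.018 -0.039]
shift [1.5 0.9 0.4] turn -0.001
```

View pics/c1.png

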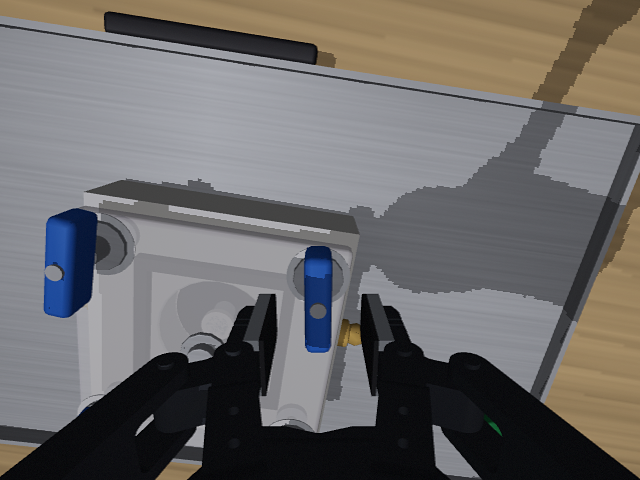

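```bash
python3 -c "
from h import *
c=viewer.get_calibration('wrist')
for z in(.127,.129): print(ray(c,(318,311),z))
goto(.5062,.0088,.102,np.pi/2+.19)"
```

```text
[0.5063987  0.00910637 0.127     ]
[0.50529224 0.00889759 0.129     ]
clock 2.47 pos [0.5072 0.0086 0.1035] zyaw 1.7596 tilt [ 3.2e-03 -2.0e-04 -1.0e+00] q6 -1.88 w 36.0
F [ 0.78  0.23 -0.03] M [ 0.037  0.018 -0.039]
shift [1.5 0.9 0.4] turn -0.001
```

Request:
move_arm([
  [[1.5, 1.2, 0.4], 0, 20],
  [[1.5, 1.2, 0.4], 0, 12],
  [[1.5, 1.2, 0.4], 0, 8],
  [[1.5, 1.2, 0.4], 0, 8],
  [[1.5, 1.2, 0.4], 0, 8],
  [[1.5, 1.2, 0.4], 0, 8],
], force=40)

```text
clock: 2.97
position: [0.5065, 0.0082, 0.1029]
ee_rot: [-0.451, 0.547, -0.45, -0.543]
contact_force: [-1.0, -2.3, 6.7]
width: 0.0094
```

```bash
python3 -c "
from h import *
im=torq(6); save('c2',im)
goto(.5062,.0088,.102,np.pi/2+.19)"
```

```text
M [-0.3417  0.1625 -0.0018] sd [0.023 0.029 0.033] eff6 -0.0089 0.0 F [-1.27 -2.    6.19]
clock 3.27 pos [0.5065 0.0082 0.1029] zyaw 1.7597 tilt [ 0.0047 -0.0013 -1.    ] q6 -1.88 w 9.6
F [-0.77 -1.41  6.46] M [-0.324  0.141  0.01 ]
shift [0.9 0.2 0.6] turn -0.001
```

View pics/c2.png

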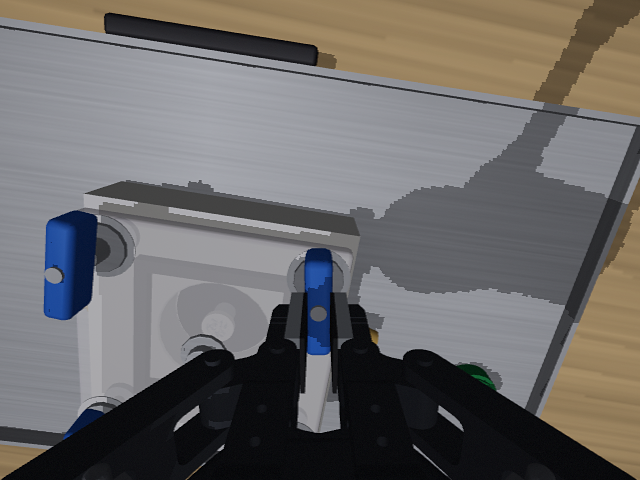

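Request:
move_arm([
  [[0.2, 0, 0], 0.125, 8],
  [[0.4, 0, 0], 0.25, 8],
  [[0.6, 0, 0], 0.375, 8],
  [[0.8, 0, 0], 0.5, 8],
  [[1.0, 0, 0], 0.625, 8],
  [[1.2, 0, 0], 0.75, 8],
  [[1.4, 0, 0], 0.875, 8],
  [[1.6, 0, 0], 1.0, 8],
])

```text
clock: 3.93
position: [0.5063, 0.0076, 0.1014]
ee_rot: [0.658, -0.262, 0.656, 0.259]
contact_force: [-0.6, -2.8, 2.7]
width: 0.0093
```

```bash
python3 -c "
from h import *
im=torq(8); save('c3',im)
goto(.5062,.0088,.1004,np.pi/2+.19-1)"
```

```text
M [-0.5209  0.2177  0.0934] sd [0.094 0.041 0.067] eff6 0.0863 0.4902 F [-1.26 -3.01  3.19]
clock 4.33 pos [0.5064 0.0078 0.1014] zyaw 0.7612 tilt [ 0.0044 -0.0021 -1.    ] q6 -0.881 w 9.6
F [-0.5  -4.52  4.13] M [-0.708  0.278  0.064]
shift [1.  0.9 0.6] turn 0.0
```

```bash
cat >> h.py <<'E'
def series(n=8,cam="wrist"):
    for i in range(n):
        s=manip.get_state(); print(round(s["clock"],3),"Mz",s["moment"][2].round(3),"e6",s["effort"][5].round(3),"q6",s["qpos"][5].round(4),"F",s["contact_force"].round(1)); im=viewer.get_image(cam)
    return im
E
python3 -c "
from h import *
series(5)"
```

```text
4.333 Mz 0.064 e6 0.064 q6 -0.8812 F [-0.5 -4.5  4.1]
4.383 Mz 0.012 e6 0.067 q6 -0.881 F [-1.7 -4.3  4.5]
4.433 Mz 0.168 e6 0.07 q6 -0.8807 F [-1.8 -4.4  4.1]
4.483 Mz 0.075 e6 0.073 q6 -0.8806 F [-1.9 -5.2  4.1]
4.533 Mz 0.027 e6 0.07 q6 -0.8804 F [-2.6 -4.2  5.8]
```

Request:
move_arm([
  [[0.3, 0.3, 0], 0.03, 8],
  [[0.4, 0.3, 0], 0.06, 8],
  [[0.4, 0.3, 0], 0.09, 8],
  [[0.5, 0.3, 0], 0.12, 8],
  [[0.5, 0.3, 0], 0.15, 8],
])

```text
clock: 5.0
position: [0.5063, 0.0077, 0.1012]
ee_rot: [0.676, -0.214, 0.673, 0.211]
contact_force: [-1.2, -4.4, 5.7]
width: 0.0095
```

```bash
python3 -c "
from h import *
series(5);goto(.5062,.0088,.1004,np.pi/2+.19-1)"
```

```text
5.0 Mz 0.149 e6 -0.134 q6 -0.7292 F [-1.2 -4.4  5.7]
5.05 Mz 0.128 e6 0.259 q6 -0.7282 F [-1.3 -4.7  5.1]
5.1 Mz 0.15 e6 0.26 q6 -0.7302 F [-2.4 -4.7  5.7]
5.15 Mz 0.065 e6 0.153 q6 -0.7307 F [-1.6 -4.5  5.4]
5.2 Mz 0.103 e6 0.128 q6 -0.7308 F [-2.  -3.8  5.4]
clock 5.25 pos [0.5063 0.0077 0.1011] zyaw 0.6113 tilt [ 0.0048 -0.0027 -1.    ] q6 -0.731 w 9.6
F [-0.87 -3.88  4.64] M [-0.78   0.32   0.118]
shift [0.7 1.  0.5] turn -0.149
```

Request:
move_arm([
  [[0.2, 0.6, 0], 0.12, 8],
  [[0.4, 0.6, 0], 0.24, 8],
  [[0.4, 0.6, 0], 0.24, 8],
  [[0.4, 0.6, 0], 0.24, 8],
])

```text
clock: 5.58
position: [0.5061, 0.0077, 0.1008]
ee_rot: [0.696, -0.132, 0.693, 0.129]
contact_force: [-1.3, -5.1, 3.8]
width: 0.0091
```

```bash
python3 -c "
from h import *
series(6);goto(.5062,.0088,.1004,np.pi/2+.19-1)"
```

```text
5.583 Mz 0.06 e6 0.132 q6 -0.4902 F [-1.3 -5.1  3.8]
5.633 Mz 0.071 e6 0.079 q6 -0.4905 F [-0.5 -5.5  4.2]
5.683 Mz 0.037 e6 0.07 q6 -0.4905 F [-1.7 -5.1  4.5]
5.733 Mz 0.09 e6 0.069 q6 -0.4905 F [-0.7 -5.4  3.2]
5.783 Mz 0.061 e6 0.069 q6 -0.4905 F [-1.5 -5.7  4.1]
5.833 Mz 0.073 e6 0.069 q6 -0.4905 F [-0.9 -5.6  3.6]
clock 5.88 pos [0.5062 0.0077 0.1008] zyaw 0.3723 tilt [ 0.0051 -0.0037 -1.    ] q6 -0.491 w 9.5
F [-1.27 -5.2   4.2 ] M [-0.887  0.252  0.081]
shift [0.4 1.  0.4] turn -0.389
```

```bash
python3 -c "
from h import *
save('c4',viewer.get_image('wrist'));save('c4s',viewer.get_image('scene')[150:330,150:420])"
```

```text
(no output)
```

View pics/c4.png

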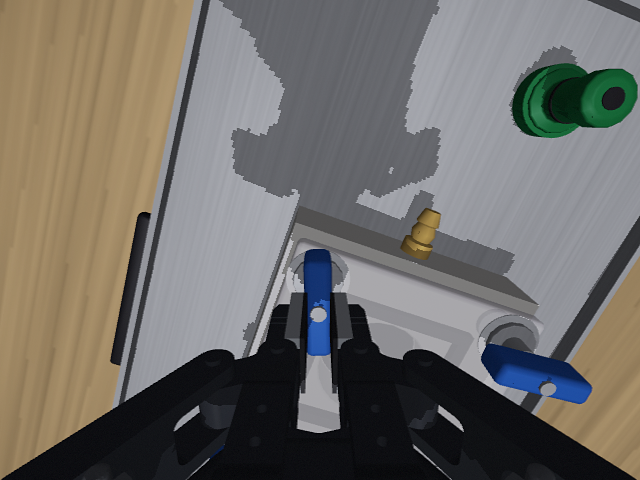

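View pics/c4s.png

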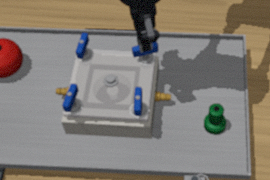

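Request:
move_arm([
  [[0.2, -0.4, 0], 0.02, 8],
  [[0.2, -0.4, 0], 0.04, 8],
  [[0.2, -0.4, 0], 0.06, 8],
  [[0.2, -0.4, 0], 0.08, 8],
  [[0.2, -0.4, 0], 0.1, 8],
  [[0.2, -0.4, 0], 0.12, 8],
])

```text
clock: 6.48
position: [0.5061, 0.0075, 0.1006]
ee_rot: [0.703, -0.09, 0.7, 0.087]
contact_force: [-2.2, -2.6, 4.6]
width: 0.0093
```

```bash
python3 -c "
from h import *
series(6);goto(.5062,.0088,.1004,np.pi/2+.19-1)"
```

```text
6.483 Mz 0.149 e6 -0.04 q6 -0.3696 F [-2.2 -2.6  4.6]
6.533 Mz 0.058 e6 0.216 q6 -0.3689 F [-2.8 -2.2  4.4]
6.583 Mz 0.109 e6 0.227 q6 -0.3705 F [-2.3 -2.5  5.6]
6.633 Mz 0.143 e6 0.148 q6 -0.3708 F [-2.1 -2.9  6.7]
6.683 Mz 0.083 e6 0.13 q6 -0.3708 F [-1.9 -3.2  4.8]
6.733 Mz 0.114 e6 0.127 q6 -0.3709 F [-3.1 -2.5  4.3]
clock 6.78 pos [0.5061 0.0075 0.1006] zyaw 0.2518 tilt [ 0.0048 -0.0034 -1.    ] q6 -0.371 w 9.6
F [-2.15 -3.43  4.84] M [-0.475  0.364  0.082]
shift [0.2 1.3 0.4] turn -0.509
```

Request:
move_arm([
  [[0.2, 0, 0], 0.03, 8],
  [[0.2, 0, 0], 0.06, 8],
  [[0.2, 0, 0], 0.09, 8],
  [[0.3, 0, 0], 0.12, 8],
  [[0.3, 0, 0], 0.15, 8],
  [[0.3, 0, 0], 0.18, 8],
  [[0.4, 0, 0], 0.21, 8],
  [[0.4, 0, 0], 0.23, 8],
])

```text
clock: 7.45
position: [0.506, 0.0075, 0.1002]
ee_rot: [0.709, -0.008, 0.705, 0.006]
contact_force: [-2.8, -3.0, 5.5]
width: 0.0097
```

```bash
python3 -c "
from h import *
series(6);goto(.5062,.0088,.1004,np.pi/2+.19-1)"
```

```text
7.45 Mz 0.138 e6 0.026 q6 -0.1393 F [-2.8 -3.   5.5]
7.5 Mz 0.102 e6 0.232 q6 -0.1388 F [-2.2 -3.3  5.2]
7.55 Mz 0.098 e6 0.221 q6 -0.1402 F [-2.8 -2.6  4.8]
7.6 Mz 0.102 e6 0.151 q6 -0.1405 F [-2.  -2.3  5.7]
7.65 Mz 0.095 e6 0.135 q6 -0.1406 F [-2.5 -3.2  5.5]
7.7 Mz 0.166 e6 0.132 q6 -0.1406 F [-3.2 -2.2  5.7]
clock 7.75 pos [0.506  0.0075 0.1002] zyaw 0.0215 tilt [ 0.0045 -0.0034 -1.    ] q6 -0.141 w 9.3
F [-3.06 -2.64  5.59] M [-0.559  0.423  0.116]
shift [-0.2  1.3  0.2] turn -0.739
```

Request:
move_arm([
  [[0.2, 0, 0], 0.03, 8],
  [[0.2, 0, 0], 0.06, 8],
  [[0.2, 0, 0], 0.09, 8],
  [[0.3, 0, 0], 0.12, 8],
  [[0.3, 0, 0], 0.15, 8],
  [[0.3, 0, 0], 0.18, 8],
  [[0.4, 0, 0], 0.2, 8],
])

```text
clock: 8.33
position: [0.5059, 0.0075, 0.0999]
ee_rot: [0.706, 0.062, 0.703, -0.065]
contact_force: [-2.2, -4.0, 5.3]
width: 0.0095
```

```bash
python3 -c "
from h import *
series(6);goto(.5062,.0088,.1004,np.pi/2+.19-1)"
```

```text
8.333 Mz 0.207 e6 0.025 q6 0.061 F [-2.2 -4.   5.3]
8.383 Mz 0.128 e6 0.232 q6 0.0615 F [-2.8 -3.5  5.9]
8.433 Mz 0.161 e6 0.222 q6 0.0601 F [-3.  -4.   5.2]
8.483 Mz 0.165 e6 0.151 q6 0.0598 F [-2.2 -2.3  5.5]
8.533 Mz 0.116 e6 0.135 q6 0.0598 F [-2.2 -2.8  5.6]
8.583 Mz 0.159 e6 0.132 q6 0.0598 F [-1.5 -2.3  5.3]
clock 8.63 pos [0.5059 0.0075 0.0999] zyaw -0.1788 tilt [ 0.0043 -0.0033 -1.    ] q6 0.06 w 9.4
F [-2.25 -2.23  4.95] M [-0.544  0.449  0.06 ]
shift [-0.5  1.3  0.1] turn -0.94
```

Request:
move_arm([
  [[0.2, 0, 0], 0.03, 8],
  [[0.2, 0, 0], 0.06, 8],
  [[0.2, 0, 0], 0.09, 8],
  [[0.3, 0, 0], 0.12, 8],
  [[0.3, 0, 0], 0.15, 8],
])

```text
clock: 9.05
position: [0.5058, 0.0075, 0.0997]
ee_rot: [0.699, 0.115, 0.696, -0.117]
contact_force: [-1.6, -3.0, 4.4]
width: 0.0096
```

```bash
cat >> h.py <<'E'
def meas(n=8):
    M=[];E=[]
    for i in range(n):
        s=manip.get_state(); M.append(s["moment"][2]); E.append(s["effort"][5]); viewer.get_image("wrist")
    print("Mz",np.round(M,2),"mean",np.mean(M).round(3),"last half",np.mean(M[n//2:]).round(3),"e6",np.round(E,3))
E
python3 -c "
from h import *
meas();goto(.5062,.0088,.1004,np.pi/2+.19-1)"
```

```text
Mz [0.12 0.11 0.08 0.13 0.12 0.13 0.15 0.15] mean 0.123 last half 0.138 e6 [-0.134  0.25   0.256  0.154  0.131  0.127  0.126  0.126]
clock 9.45 pos [0.5057 0.0075 0.0996] zyaw -0.3291 tilt [ 0.0041 -0.0033 -1.    ] q6 0.21 w 9.2
F [-2.67 -3.1   6.18] M [-0.539  0.444  0.13 ]
shift [-0.8  1.3  0. ] turn -1.09
```

Request:
move_arm([
  [[0.2, 0, 0], 0.03, 8],
  [[0.2, 0, 0], 0.06, 8],
  [[0.2, 0, 0], 0.09, 8],
  [[0.3, 0, 0], 0.12, 8],
  [[0.3, 0, 0], 0.15, 8],
])

```text
clock: 9.87
position: [0.5057, 0.0076, 0.0994]
ee_rot: [0.688, 0.168, 0.685, -0.169]
contact_force: [-2.2, -3.2, 5.1]
width: 0.0093
```

```bash
python3 -c "
from h import *
meas();goto(.5062,.0088,.1004,np.pi/2+.19-1)"
```

```text
Mz [0.16 0.1  0.12 0.17 0.17 0.14 0.14 0.12] mean 0.141 last half 0.144 e6 [-0.134  0.25   0.256  0.154  0.131  0.127  0.127  0.127]
clock 10.27 pos [0.5057 0.0075 0.0994] zyaw -0.4794 tilt [ 0.004  -0.0033 -1.    ] q6 0.36 w 9.7
F [-2.89 -3.82  5.48] M [-0.55   0.434  0.118]
shift [-1.   1.4 -0.1] turn -1.24
```

Request:
move_arm([
  [[0.2, 0, 0], 0.03, 8],
  [[0.2, 0, 0], 0.06, 8],
  [[0.2, 0, 0], 0.09, 8],
  [[0.3, 0, 0], 0.12, 8],
  [[0.3, 0, 0], 0.15, 8],
])

```text
clock: 10.68
position: [0.5056, 0.0076, 0.0992]
ee_rot: [0.674, 0.219, 0.671, -0.22]
contact_force: [-1.2, -2.9, 4.8]
width: 0.009
```

```bash
python3 -c "
from h import *
meas();goto(.5062,.0088,.1004,np.pi/2+.19-1)"
```

```text
Mz [0.19 0.09 0.07 0.1  0.14 0.14 0.1  0.14] mean 0.121 last half 0.128 e6 [-0.134  0.25   0.257  0.154  0.131  0.128  0.127  0.128]
clock 11.08 pos [0.5056 0.0076 0.0992] zyaw -0.6297 tilt [ 0.0038 -0.0032 -1.    ] q6 0.511 w 9.3
F [-2.51 -2.07  5.19] M [-0.524  0.456  0.125]
shift [-1.2  1.3 -0.2] turn -1.391
```

Request:
move_arm([
  [[0.2, 0, 0], 0.03, 8],
  [[0.2, 0, 0], 0.06, 8],
  [[0.2, 0, 0], 0.09, 8],
  [[0.3, 0, 0], 0.12, 8],
  [[0.3, 0, 0], 0.15, 8],
])

```text
clock: 11.5
position: [0.5055, 0.0076, 0.099]
ee_rot: [0.655, 0.269, 0.652, -0.27]
contact_force: [-2.3, -3.5, 4.6]
width: 0.0095
```

```bash
python3 -c "
from h import *
meas();goto(.5062,.0088,.1004,np.pi/2+.19-1)"
```

```text
Mz [0.17 0.17 0.14 0.17 0.16 0.11 0.11 0.2 ] mean 0.152 last half 0.143 e6 [-0.127  0.256  0.262  0.159  0.137  0.133  0.133  0.133]
clock 11.9 pos [0.5055 0.0076 0.0989] zyaw -0.78 tilt [ 0.0037 -0.0031 -1.    ] q6 0.661 w 9.1
F [-2.64 -4.11  4.98] M [-0.554  0.447  0.132]
shift [-1.5  1.3 -0.3] turn -1.541
```

Request:
move_arm([
  [[0.1, 0, 0], 0.03, 8],
  [[0.1, 0, 0], 0.06, 8],
  [[0.2, 0, 0], 0.09, 8],
  [[0.2, 0, 0], 0.12, 8],
  [[0.2, 0, 0], 0.15, 8],
])

```text
clock: 12.32
position: [0.5054, 0.0077, 0.0988]
ee_rot: [0.633, 0.317, 0.63, -0.318]
contact_force: [-2.4, -2.7, 4.6]
width: 0.0095
```

```bash
python3 -c "
from h import *
meas();goto(.5062,.0088,.1004,np.pi/2+.19-1)"
```

```text
Mz [0.2  0.15 0.13 0.15 0.13 0.11 0.17 0.15] mean 0.149 last half 0.141 e6 [-0.109  0.286  0.29   0.178  0.153  0.15   0.15   0.15 ]
clock 12.72 pos [0.5054 0.0077 0.0988] zyaw -0.9298 tilt [ 0.0036 -0.003  -1.    ] q6 0.811 w 9.7
F [-2.53 -2.92  4.94] M [-0.578  0.41   0.193]
shift [-1.6  1.2 -0.4] turn -1.691
```

Request:
move_arm([
  [[0.1, 0, 0], 0.03, 8],
  [[0.1, 0, 0], 0.06, 8],
  [[0.1, 0, 0], 0.09, 8],
  [[0.2, 0, 0], 0.12, 8],
  [[0.2, 0, 0], 0.15, 8],
])

```text
clock: 13.13
position: [0.5053, 0.0078, 0.0986]
ee_rot: [0.608, 0.364, 0.605, -0.364]
contact_force: [-1.1, -1.9, 5.6]
width: 0.0095
```

```bash
python3 -c "
from h import *
meas();goto(.5062,.0088,.1004,np.pi/2+.19-1)"
```

```text
Mz [0.18 0.14 0.16 0.17 0.12 0.15 0.17 0.2 ] mean 0.161 last half 0.16 e6 [-0.085  0.295  0.301  0.199  0.176  0.173  0.173  0.173]
clock 13.53 pos [0.5054 0.0078 0.0986] zyaw -1.0796 tilt [ 0.0034 -0.0029 -1.    ] q6 0.961 w 9.2
F [-2.43 -2.5   4.56] M [-0.519  0.358  0.15 ]
shift [-1.8  1.2 -0.5] turn -1.84
```

Request:
move_arm([
  [[0.1, 0, 0], 0.03, 8],
  [[0.1, 0, 0], 0.06, 8],
  [[0.1, 0, 0], 0.09, 8],
  [[0.2, 0, 0], 0.12, 8],
  [[0.2, 0, 0], 0.15, 8],
])

```text
clock: 13.95
position: [0.5053, 0.0079, 0.0984]
ee_rot: [0.579, 0.408, 0.576, -0.408]
contact_force: [-1.9, -2.6, 5.5]
width: 0.0095
```

```bash
python3 -c "
from h import *
meas();goto(.5062,.0088,.1004,np.pi/2+.19-1)"
```

```text
Mz [0.23 0.26 0.1  0.19 0.15 0.23 0.19 0.25] mean 0.2 last half 0.207 e6 [-0.055  0.323  0.329  0.227  0.204  0.201  0.201  0.201]
clock 14.35 pos [0.5053 0.0079 0.0984] zyaw -1.2292 tilt [ 0.0033 -0.0027 -1.    ] q6 1.11 w 9.6
F [-2.09 -2.89  5.34] M [-0.543  0.376  0.196]
shift [-2.   1.2 -0.5] turn -1.99
```

Request:
move_arm([
  [[0.0, 0, 0], 0.01, 8],
  [[0.1, 0, 0], 0.04, 8],
  [[0.1, 0, 0], 0.07, 8],
  [[0.1, 0, 0], 0.1, 8],
])

```text
clock: 14.68
position: [0.5053, 0.0079, 0.0983]
ee_rot: [0.558, 0.436, 0.555, -0.436]
contact_force: [-0.9, -3.7, 4.6]
width: 0.0092
```

```bash
python3 -c "
from h import *
meas();goto(.5062,.0088,.1004,np.pi/2+.19-1)"
```

```text
Mz [0.22 0.25 0.23 0.19 0.25 0.23 0.18 0.22] mean 0.222 last half 0.221 e6 [-0.032  0.327  0.375  0.263  0.232  0.227  0.229  0.231]
clock 15.08 pos [0.5053 0.008  0.0983] zyaw -1.3288 tilt [ 0.0033 -0.0027 -1.    ] q6 1.21 w 9.2
F [-3.13 -2.77  5.19] M [-0.495  0.428  0.231]
shift [-2.1  1.1 -0.6] turn -2.09
```

Nut A is firm: the torque rise is about 0.10 N m after 3.09 rad. I'll release it and lift.

Request:
move_arm([
  [[0, 0, 0], 0, 36],
  [[0, 0, 0], 0, 36],
  [[0, 0, 0], 0, 36],
  [[-25, 0, 0], 0, 36],
  [[-55, 0, 0], 0, 36],
  [[-75, 0, 0], 0, 36],
])

```text
clock: 15.58
position: [0.5059, 0.0087, 0.1748]
ee_rot: [0.558, 0.437, 0.555, -0.435]
contact_force: [0.6, 0.1, -0.3]
width: 0.0359
```

```bash
python3 -c "
from h import *
meas(2);goto(.6195,-.099,.18,np.pi/2-.2)"
```

```text
Mz [0.02 0.03] mean 0.028 last half 0.033 e6 [0. 0.]
clock 15.68 pos [0.508  0.0084 0.1766] zyaw -1.329 tilt [ 0.0114 -0.0026 -0.9999] q6 1.21 w 36.1
F [ 0.78  0.27 -0.39] M [-0.031  0.023  0.015]
shift [ -1.8  82.6 131. ] turn -2.7
```

Request:
move_arm([
  [[-5, 20, 32], -0.34, 36],
  [[-5, 40, 64], -0.68, 36],
  [[-5, 60, 96], -1.02, 36],
  [[-5, 82, 131], -1.36, 36],
  [[-4, 82.6, 131], -1.7, 36],
  [[-3, 82.6, 131], -2.04, 36],
  [[-2, 82.6, 131], -2.38, 36],
  [[-2, 82.6, 131], -2.7, 36],
])

```text
clock: 16.35
position: [0.619, -0.0988, 0.1778]
ee_rot: [0.7, 0.114, 0.696, -0.114]
contact_force: [-1.1, 0.0, -0.1]
width: 0.0361
```

```bash
python3 -c "
from h import *
goto(.6195,-.099,.18,np.pi/2-.2)"
```

```text
clock 16.35 pos [ 0.619  -0.0988  0.1778] zyaw -0.3234 tilt [ 0.0064 -0.0019 -1.    ] q6 0.054 w 36.1
F [-1.06  0.05 -0.12] M [-0.024  0.029 -0.02 ]
shift [-2.2 -0.   0.5] turn -1.694
```

Request:
move_arm([
  [[-2, 0, 0.5], -1.69, 36],
  [[-2, 0, 0.5], -1.69, 36],
  [[-2, 0, 0.5], -1.69, 36],
  [[-2, 0, 0.5], -1.69, 36],
  [[-2, 0, 0.5], -1.69, 36],
  [[-2, 0, 0.5], -1.69, 36],
  [[-2, 0, 0.5], -1.69, 36],
  [[-2, 0, 0.5], -1.69, 36],
])

```text
clock: 17.02
position: [0.619, -0.0983, 0.178]
ee_rot: [0.669, -0.236, 0.665, 0.234]
contact_force: [0.5, 0.4, -0.6]
width: 0.036
```

Request:
move_arm([
  [[0, 0, 0], -0.68, 36],
  [[0, 0, 0], -0.68, 36],
  [[0, 0, 0], -0.68, 36],
  [[0, 0, 0], -0.68, 36],
  [[0, 0, 0], -0.68, 36],
  [[0, 0, 0], -0.68, 36],
  [[0, 0, 0], -0.68, 36],
])

```text
clock: 17.6
position: [0.6185, -0.0978, 0.1763]
ee_rot: [0.552, -0.445, 0.549, 0.443]
contact_force: [-0.4, 0.8, -0.5]
width: 0.0361
```

```bash
python3 -c "
from h import *
goto(.6195,-.099,.18,np.pi/2-.2)
c=viewer.get_calibration('wrist')
save('d1',viewer.get_image('wrist'))
im=cv2.imread('pics/d1.png')[:,:,::-1].copy()
for m in comps(blue(im),300):
    ce=np.argwhere(m).mean(0)[::-1]; X=ray(c,ce,.12)
    p,e=fit([(c,m)],[X[0],X[1],.128,0.1],True); print(np.round(p,4),e,ce)
    cv2.polylines(im,[np.round(cv2.convexHull(proj(c,box(*p)).astype(np.float32))).astype(np.int32)],True,(255,255,0))
save('d_fit',im)
"
```

```text
clock 17.6 pos [ 0.6185 -0.0978  0.1763] zyaw 1.358 tilt [ 0.0038  0.001  -1.    ] q6 -1.628 w 36.1
F [-0.37  0.8  -0.46] M [-0.077 -0.005 -0.059]
shift [-3.7 -1.2 -1. ] turn -0.013
[0.5047 0.0072 0.128  0.1489] 0.31191339601852747 [469.23622477  28.79978178]
[ 0.5098 -0.1012  0.128  -0.02  ] 0.29240839475958785 [267.76473502  62.84992571]
[0.6161 0.0121 0.128  0.1888] 0.34161377509186436 [488.97367062 207.35002581]
[ 0.6193 -0.098   0.128  -0.1434] 0.319062832800852 [316.39936102 247.73402556]
```

View pics/d_fit.png

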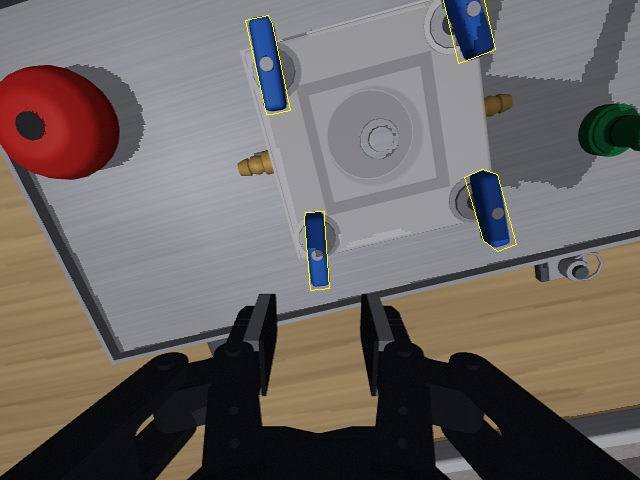

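Nut C shows at (317,250), tilted slightly top-left, so its yaw is about -0.15. I'll descend onto it.

```bash
python3 -c "
from h import *
goto(.619,-.0985,.102,np.pi/2-.15)"
```

```text
clock 17.65 pos [ 0.6186 -0.0978  0.1765] zyaw 1.3557 tilt [ 4.1e-03  8.0e-04 -1.0e+00] q6 -1.625 w 35.6
F [-0.55 -0.09 -0.13] M [ 0.049  0.007 -0.005]
shift [74.5 -0.3 -0.7] turn -0.065
```

Request:
move_arm([
  [[30, -0.3, -0.7], -0.065, 36],
  [[60, -0.3, -0.7], -0.065, 36],
  [[74.5, -0.3, -0.7], -0.065, 36],
  [[74.5, -0.3, -0.7], -0.065, 36],
  [[74.5, -0.3, -0.7], -0.065, 36],
])

```text
clock: 18.07
position: [0.6184, -0.0982, 0.1008]
ee_rot: [0.537, -0.461, 0.536, 0.461]
contact_force: [0.7, -0.7, 0.1]
width: 0.0362
```

```bash
python3 -c "
from h import *
viewer.get_image('wrist');viewer.get_image('wrist')
goto(.619,-.0985,.102,np.pi/2-.15)
save('d2',viewer.get_image('wrist'))"
```

```text
clock 18.17 pos [ 0.6201 -0.0988  0.1031] zyaw 1.42 tilt [ 6.3e-03  3.0e-04 -1.0e+00] q6 -1.691 w 36.2
F [ 0.46 -0.72  0.46] M [-0.011 -0.068 -0.004]
shift [1.1 1.2 0.1] turn -0.001
```

View pics/d2.png

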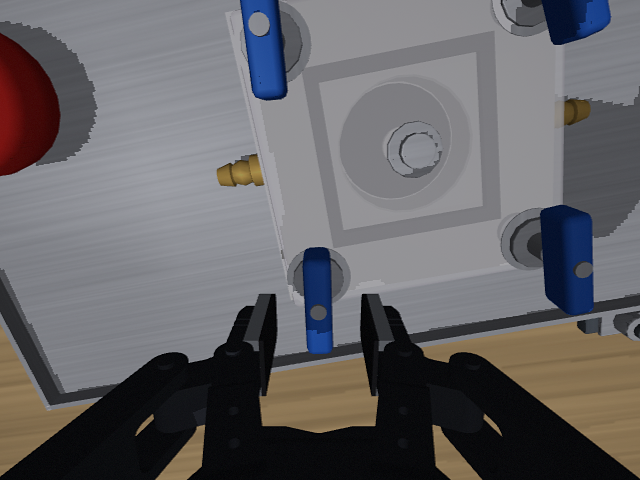

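The bar at (318,300) is centred between the fingers, so I close.

Request:
move_arm([
  [[1.0, 1.0, 0], 0, 20],
  [[1.0, 1.0, 0], 0, 8],
  [[1.0, 1.0, 0], 0, 8],
  [[1.0, 1.0, 0], 0, 8],
  [[1.0, 1.0, 0], 0, 8],
], force=40)

```text
clock: 18.63
position: [0.6202, -0.0989, 0.104]
ee_rot: [0.539, -0.463, 0.534, 0.459]
contact_force: [-0.5, 0.0, 6.7]
width: 0.0085
```

Request:
move_arm([
  [[0.2, 0, 0], 0.125, 8],
  [[0.4, 0, 0], 0.25, 8],
  [[0.6, 0, 0], 0.375, 8],
  [[0.8, 0, 0], 0.5, 8],
  [[1.0, 0, 0], 0.625, 8],
  [[1.2, 0, 0], 0.75, 8],
  [[1.4, 0, 0], 0.875, 8],
  [[1.6, 0, 0], 1.0, 8],
])

```text
clock: 19.3
position: [0.6196, -0.0996, 0.1025]
ee_rot: [0.695, -0.147, 0.689, 0.144]
contact_force: [-0.8, -2.0, 2.8]
width: 0.0085
```

```bash
python3 -c "
from h import *
meas(4);goto(.619,-.0985,.102,np.pi/2-.15)"
```

```text
Mz [0.2  0.1  0.09 0.06] mean 0.112 last half 0.075 e6 [-1.056  0.524  0.78   0.307]
clock 19.5 pos [ 0.6197 -0.0995  0.1025] zyaw 0.4235 tilt [ 0.0087 -0.0018 -1.    ] q6 -0.694 w 8.7
F [-2.24 -2.3   2.78] M [-0.444  0.384  0.129]
shift [ 0.5  1.2 -0.2] turn -0.997
```

Request:
move_arm([
  [[0.2, 0, 0], 0.12, 8],
  [[0.4, 0, 0], 0.24, 8],
  [[0.6, 0, 0], 0.35, 8],
  [[0.6, 0, 0], 0.38, 8],
  [[0.7, 0, 0], 0.41, 8],
  [[0.7, 0, 0], 0.44, 8],
  [[0.8, 0, 0], 0.47, 8],
  [[0.8, 0, 0], 0.5, 8],
])

```text
clock: 20.17
position: [0.6192, -0.0997, 0.1017]
ee_rot: [0.709, 0.026, 0.704, -0.027]
contact_force: [-1.5, -1.4, 1.7]
width: 0.0088
```

```bash
python3 -c "
from h import *
meas(7);goto(.619,-.0985,.102,np.pi/2-.15)"
```

```text
Mz [0.17 0.21 0.15 0.21 0.17 0.17 0.16] mean 0.176 last half 0.177 e6 [-0.127  0.262  0.307  0.192  0.158  0.152  0.153]
clock 20.52 pos [ 0.6193 -0.0997  0.1017] zyaw -0.0753 tilt [ 0.0078 -0.0021 -1.    ] q6 -0.195 w 8.8
F [-2.87 -2.2   3.72] M [-0.307  0.552  0.131]
shift [-0.3  1.2 -0.3] turn -1.496
```

Request:
move_arm([
  [[0.2, 0, 0], 0.03, 8],
  [[0.2, 0, 0], 0.06, 8],
  [[0.2, 0, 0], 0.09, 8],
  [[0.3, 0, 0], 0.12, 8],
  [[0.3, 0, 0], 0.15, 8],
])

```text
clock: 20.93
position: [0.6191, -0.0997, 0.1015]
ee_rot: [0.705, 0.079, 0.7, -0.08]
contact_force: [-1.6, -1.1, 3.8]
width: 0.0087
```

```bash
python3 -c "
from h import *
meas(7);goto(.619,-.0985,.102,np.pi/2-.15)"
```

```text
Mz [0.18 0.12 0.07 0.14 0.13 0.16 0.15] mean 0.135 last half 0.144 e6 [-0.127  0.25   0.302  0.195  0.163  0.154  0.153]
clock 21.28 pos [ 0.6191 -0.0997  0.1014] zyaw -0.2248 tilt [ 0.0075 -0.0021 -1.    ] q6 -0.046 w 8.5
F [-3.79 -1.85  4.34] M [-0.301  0.564  0.172]
shift [-0.6  1.1 -0.4] turn -1.646
```

Request:
move_arm([
  [[0.2, 0, 0], 0.03, 8],
  [[0.2, 0, 0], 0.06, 8],
  [[0.2, 0, 0], 0.09, 8],
  [[0.3, 0, 0], 0.12, 8],
  [[0.3, 0, 0], 0.15, 8],
])

```text
clock: 21.7
position: [0.6189, -0.0997, 0.1012]
ee_rot: [0.697, 0.132, 0.692, -0.132]
contact_force: [-3.1, -1.9, 4.3]
width: 0.0083
```

```bash
python3 -c "
from h import *
meas(7);goto(.619,-.0985,.102,np.pi/2-.15)"
```

```text
Mz [0.19 0.16 0.14 0.14 0.14 0.13 0.11] mean 0.144 last half 0.129 e6 [-0.127  0.248  0.302  0.189  0.158  0.155  0.154]
clock 22.05 pos [ 0.619  -0.0997  0.1012] zyaw -0.3743 tilt [ 0.0073 -0.002  -1.    ] q6 0.104 w 8.6
F [-3.2  -1.31  5.62] M [-0.33   0.679  0.12 ]
shift [-0.8  1.1 -0.4] turn -1.795
```

Request:
move_arm([
  [[0.2, 0, 0], 0.03, 8],
  [[0.2, 0, 0], 0.06, 8],
  [[0.2, 0, 0], 0.09, 8],
  [[0.3, 0, 0], 0.12, 8],
  [[0.3, 0, 0], 0.15, 8],
])

```text
clock: 22.47
position: [0.6188, -0.0996, 0.101]
ee_rot: [0.685, 0.184, 0.68, -0.184]
contact_force: [-3.7, -1.1, 4.3]
width: 0.0087
```

```bash
python3 -c "
from h import *
meas(7);goto(.619,-.0985,.102,np.pi/2-.15)"
```

```text
Mz [0.19 0.12 0.13 0.17 0.15 0.12 0.2 ] mean 0.155 last half 0.163 e6 [-0.126  0.248  0.303  0.192  0.163  0.151  0.157]
clock 22.82 pos [ 0.6188 -0.0996  0.1009] zyaw -0.5235 tilt [ 0.0071 -0.002  -1.    ] q6 0.253 w 9.1
F [-4.3  -0.55  4.1 ] M [-0.183  0.737  0.161]
shift [-1.1  1.1 -0.4] turn -1.944
```

Request:
move_arm([
  [[0.2, 0, 0], 0.03, 8],
  [[0.2, 0, 0], 0.06, 8],
  [[0.2, 0, 0], 0.09, 8],
  [[0.3, 0, 0], 0.12, 8],
  [[0.3, 0, 0], 0.15, 8],
])

```text
clock: 23.23
position: [0.6187, -0.0995, 0.1007]
ee_rot: [0.67, 0.234, 0.665, -0.234]
contact_force: [-4.3, -1.4, 4.8]
width: 0.0085
```

```bash
python3 -c "
from h import *
meas(7);goto(.619,-.0985,.102,np.pi/2-.15)"
```

```text
Mz [0.13 0.09 0.17 0.14 0.2  0.18 0.12] mean 0.147 last half 0.161 e6 [-0.119  0.272  0.284  0.181  0.158  0.154  0.154]
clock 23.58 pos [ 0.6187 -0.0995  0.1007] zyaw -0.6727 tilt [ 0.0069 -0.0018 -1.    ] q6 0.402 w 8.9
F [-3.6  -0.83  3.85] M [-0.271  0.702  0.146]
shift [-1.3  1.  -0.4] turn -2.093
```

Request:
move_arm([
  [[0.2, 0, 0], 0.03, 8],
  [[0.2, 0, 0], 0.06, 8],
  [[0.2, 0, 0], 0.09, 8],
  [[0.3, 0, 0], 0.12, 8],
  [[0.3, 0, 0], 0.15, 8],
])

```text
clock: 24.0
position: [0.6186, -0.0995, 0.1005]
ee_rot: [0.65, 0.283, 0.646, -0.283]
contact_force: [-4.7, -1.5, 4.2]
width: 0.0089
```

```bash
python3 -c "
from h import *
meas(7);goto(.619,-.0985,.102,np.pi/2-.15)"
```

```text
Mz [0.13 0.15 0.18 0.18 0.14 0.12 0.11] mean 0.145 last half 0.136 e6 [-0.106  0.283  0.295  0.193  0.171  0.166  0.166]
clock 24.35 pos [ 0.6186 -0.0994  0.1005] zyaw -0.8219 tilt [ 0.0067 -0.0017 -1.    ] q6 0.551 w 8.4
F [-3.6  -1.25  6.41] M [-0.271  0.677  0.183]
shift [-1.5  0.9 -0.4] turn -2.243
```

Request:
move_arm([
  [[0.1, 0, 0], 0.03, 8],
  [[0.1, 0, 0], 0.06, 8],
  [[0.1, 0, 0], 0.09, 8],
  [[0.2, 0, 0], 0.12, 8],
  [[0.2, 0, 0], 0.15, 8],
])

```text
clock: 24.77
position: [0.6185, -0.0994, 0.1003]
ee_rot: [0.627, 0.331, 0.623, -0.33]
contact_force: [-3.3, -1.3, 5.1]
width: 0.0088
```

```bash
python3 -c "
from h import *
meas(7);goto(.619,-.0985,.102,np.pi/2-.15)"
```

```text
Mz [0.18 0.15 0.13 0.18 0.16 0.21 0.21] mean 0.173 last half 0.188 e6 [-0.091  0.284  0.334  0.22   0.181  0.182  0.188]
clock 25.12 pos [ 0.6185 -0.0994  0.1003] zyaw -0.9709 tilt [ 0.0065 -0.0016 -1.    ] q6 0.7 w 8.7
F [-3.72 -1.51  5.1 ] M [-0.22   0.73   0.222]
shift [-1.7  0.9 -0.4] turn -2.392
```

Request:
move_arm([
  [[0.1, 0, 0], 0.03, 8],
  [[0.1, 0, 0], 0.06, 8],
  [[0.1, 0, 0], 0.09, 8],
  [[0.2, 0, 0], 0.12, 8],
  [[0.2, 0, 0], 0.15, 8],
])

```text
clock: 25.53
position: [0.6184, -0.0993, 0.1001]
ee_rot: [0.601, 0.377, 0.597, -0.375]
contact_force: [-3.9, -0.8, 5.0]
width: 0.009
```

```bash
python3 -c "
from h import *
meas(7);goto(.619,-.0985,.102,np.pi/2-.15)"
```

```text
Mz [0.26 0.19 0.18 0.18 0.18 0.17 0.22] mean 0.196 last half 0.186 e6 [-0.07   0.318  0.33   0.228  0.205  0.202  0.202]
clock 25.88 pos [ 0.6184 -0.0992  0.1001] zyaw -1.1198 tilt [ 0.0064 -0.0013 -1.    ] q6 0.849 w 8.5
F [-4.07 -0.28  5.67] M [-0.188  0.671  0.226]
shift [-1.8  0.8 -0.4] turn -2.541
```

Request:
move_arm([
  [[0.1, 0, 0], 0.03, 8],
  [[0.1, 0, 0], 0.06, 8],
  [[0.1, 0, 0], 0.09, 8],
  [[0.2, 0, 0], 0.12, 8],
  [[0.2, 0, 0], 0.15, 8],
])

```text
clock: 26.3
position: [0.6184, -0.0991, 0.1]
ee_rot: [0.571, 0.42, 0.567, -0.418]
contact_force: [-3.4, 0.1, 5.5]
width: 0.0088
```

```bash
python3 -c "
from h import *
meas(7);goto(.619,-.0985,.102,np.pi/2-.15)"
```

```text
Mz [0.26 0.25 0.24 0.23 0.22 0.22 0.18] mean 0.229 last half 0.213 e6 [-0.042  0.344  0.356  0.254  0.232  0.228  0.227]
clock 26.65 pos [ 0.6184 -0.0991  0.1   ] zyaw -1.2687 tilt [ 0.0062 -0.0012 -1.    ] q6 0.998 w 8.8
F [-4.44 -0.98  4.78] M [-0.16   0.654  0.249]
shift [-2.   0.8 -0.4] turn -2.689
```

Request:
move_arm([
  [[0, 0, 0], 0.02, 8],
  [[0, 0, 0], 0.04, 8],
])

```text
clock: 26.82
position: [0.6183, -0.0991, 0.0999]
ee_rot: [0.563, 0.432, 0.559, -0.43]
contact_force: [-4.4, -0.7, 4.9]
width: 0.0088
```

```bash
python3 -c "
from h import *
meas(6);goto(.619,-.0985,.102,np.pi/2-.15)"
```

```text
Mz [0.28 0.2  0.24 0.21 0.23 0.24] mean 0.234 last half 0.227 e6 [0.03  0.283 0.337 0.268 0.248 0.245]
clock 27.12 pos [ 0.6183 -0.0991  0.0999] zyaw -1.3085 tilt [ 0.0061 -0.0011 -1.    ] q6 1.038 w 8.6
F [-3.21 -1.69  5.78] M [-0.204  0.636  0.252]
shift [-2.1  0.8 -0.4] turn -2.729
```

Nut C is firm at 2.73 rad. I'll release it and go to B.

Request:
move_arm([
  [[0, 0, 0], 0, 36],
  [[0, 0, 0], 0, 36],
  [[0, 0, 0], 0, 36],
  [[-25, 0, 0], 0, 36],
  [[-55, 0, 0], 0, 36],
  [[-75, 0, 0], 0, 36],
])

```text
clock: 27.62
position: [0.6192, -0.0989, 0.1766]
ee_rot: [0.564, 0.432, 0.558, -0.429]
contact_force: [1.3, -0.2, 0.5]
width: 0.0359
```

```bash
python3 -c "
from h import *
goto(.6154,.0108,.18,np.pi/2+.06)"
```

```text
clock 27.62 pos [ 0.6192 -0.0989  0.1766] zyaw -1.3087 tilt [ 8.9e-03 -9.0e-04 -1.0e+00] q6 1.038 w 35.9
F [ 1.27 -0.25  0.49] M [ 0.024  0.012 -0.005]
shift [  -3.5   24.8 -106.9] turn -2.94
```

Request:
move_arm([
  [[-3.5, 8, -35], -2.94, 36],
  [[-3.5, 16, -70], -2.94, 36],
  [[-3.5, 24.8, -107], -2.94, 36],
  [[-3.5, 24.8, -107], -2.94, 36],
  [[-3.5, 24.8, -107], -2.94, 36],
  [[-3.5, 24.8, -107], -2.94, 36],
  [[-3.5, 24.8, -107], -2.94, 36],
  [[-3.5, 24.8, -107], -2.94, 36],
])

```text
clock: 28.28
position: [0.6159, 0.0116, 0.1797]
ee_rot: [0.702, 0.106, 0.696, -0.106]
contact_force: [0.3, -0.6, -0.1]
width: 0.036
```

```bash
python3 -c "
from h import *
goto(.6154,.0108,.18,np.pi/2+.06)"
```

```text
clock 28.28 pos [0.6159 0.0116 0.1797] zyaw -0.3021 tilt [ 0.0079 -0.0014 -1.    ] q6 0.209 w 36.0
F [ 0.3  -0.64 -0.14] M [-0.011  0.047  0.005]
shift [-0.3 -0.9 -0.3] turn -1.933
```

Request:
move_arm([
  [[0, -0.9, -0.3], -1.93, 36],
  [[0, -0.9, -0.3], -1.93, 36],
  [[0, -0.9, -0.3], -1.93, 36],
  [[0, -0.9, -0.3], -1.93, 36],
  [[0, -0.9, -0.3], -1.93, 36],
  [[0, -0.9, -0.3], -1.93, 36],
  [[0, -0.9, -0.3], -1.93, 36],
  [[0, -0.9, -0.3], -1.93, 36],
])

```text
clock: 28.95
position: [0.616, 0.0112, 0.1793]
ee_rot: [0.667, -0.243, 0.662, 0.24]
contact_force: [-0.4, -0.3, 0.0]
width: 0.0357
```

Request:
move_arm([
  [[0, 0, 0], -0.92, 36],
  [[0, 0, 0], -0.92, 36],
  [[0, 0, 0], -0.92, 36],
  [[0, 0, 0], -0.92, 36],
  [[0, 0, 0], -0.92, 36],
  [[0, 0, 0], -0.92, 36],
  [[0, 0, 0], -0.92, 36],
  [[0, 0, 0], -0.92, 36],
])

```text
clock: 29.62
position: [0.6166, 0.0116, 0.179]
ee_rot: [-0.489, 0.515, -0.485, -0.51]
contact_force: [-0.0, 0.3, -0.0]
width: 0.0363
```

```bash
python3 -c "
from h import *
goto(.6154,.0108,.18,np.pi/2+.06)
c=viewer.get_calibration('wrist')
save('e1',viewer.get_image('wrist'))
im=cv2.imread('pics/e1.png')[:,:,::-1].copy()
for m in comps(blue(im),300):
    ce=np.argwhere(m).mean(0)[::-1]; X=ray(c,ce,.12)
    p,e=fit([(c,m)],[X[0],X[1],.128,0.1],True); print(np.round(p,4),e,ce)
    cv2.polylines(im,[np.round(cv2.convexHull(proj(c,box(*p)).astype(np.float32))).astype(np.int32)],True,(255,255,0))
save('e_fit',im)
"
```

```text
clock 29.62 pos [0.6166 0.0116 0.179 ] zyaw 1.6222 tilt [ 9.4e-03 -4.0e-04 -1.0e+00] q6 -1.717 w 36.3
F [-0.04  0.35 -0.01] M [-0.012 -0.033  0.02 ]
shift [-1.   1.2 -0.8] turn -0.009
[ 0.5078 -0.101   0.128   0.0279] 0.3158144389831404 [121.73281671  49.10208895]
[0.5075 0.0088 0.128  0.2491] 0.33040970303110057 [321.50671141  54.3836689 ]
[ 0.6182 -0.0957  0.128   0.2604] 0.3859456699346405 [149.41197917 237.96614583]
[0.6164 0.0117 0.128  0.0861] 0.328720668595307 [317.4704918  243.71065574]
```

View pics/e_fit.png

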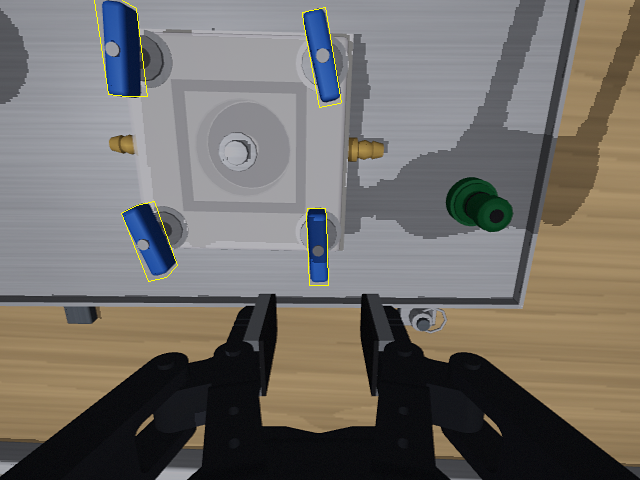

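Nut B at (318,247) is nearly parallel to the fingers, yaw about 0.07. I'll descend and grip.

```bash
python3 -c "
from h import *
goto(.6157,.0112,.102,np.pi/2+.07)"
```

```text
clock 29.67 pos [0.6165 0.0116 0.179 ] zyaw 1.6216 tilt [ 9.3e-03 -4.0e-04 -1.0e+00] q6 -1.716 w 36.1
F [ 0.32 -0.43 -0.95] M [ 0.019 -0.014  0.026]
shift [77.   1.6 -0.3] turn -0.019
```

Request:
move_arm([
  [[30, 1, -0.3], -0.02, 36],
  [[60, 1.5, -0.3], -0.02, 36],
  [[77, 1.6, -0.3], -0.02, 36],
  [[77, 1.6, -0.3], -0.02, 36],
  [[77, 1.6, -0.3], -0.02, 36],
  [[77, 1.6, -0.3], -0.02, 36],
])

```text
clock: 30.17
position: [0.617, 0.0112, 0.1032]
ee_rot: [-0.485, 0.52, -0.479, -0.514]
contact_force: [-0.2, 0.1, 0.4]
width: 0.0358
```

```bash
python3 -c "
from h import *
viewer.get_image('wrist')
goto(.6157,.0112,.102,np.pi/2+.07)
save('e2',viewer.get_image('wrist'))"
```

```text
clock 30.22 pos [0.6173 0.0112 0.1037] zyaw 1.6412 tilt [ 1.290e-02 -5.000e-04 -9.999e-01] q6 -1.736 w 35.7
F [-0.24  0.72  0.43] M [ 0.013  0.006 -0.03 ]
shift [1.7 1.6 0.1] turn 0.0
```

View pics/e2.png

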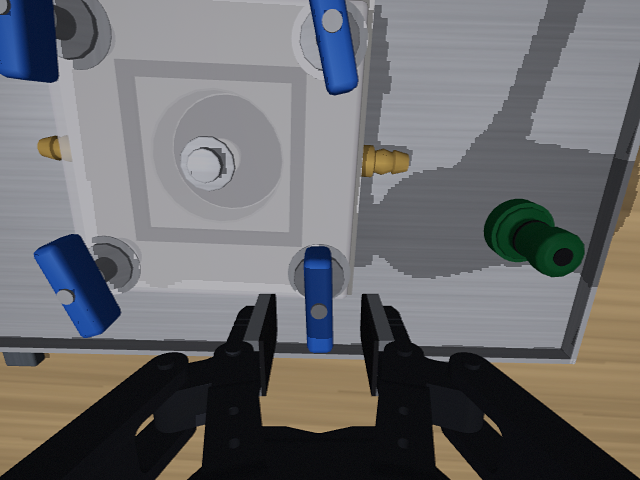

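The bar is centred at (318,300), so I close and turn quickly through the first 1 rad.

Request:
move_arm([
  [[1.5, 1.5, 0], 0, 20],
  [[1.5, 1.5, 0], 0, 8],
  [[1.5, 1.5, 0], 0, 8],
  [[1.5, 1.5, 0], 0, 8],
  [[1.5, 1.5, 0], 0, 8],
], force=40)

```text
clock: 30.68
position: [0.6165, 0.0112, 0.1036]
ee_rot: [-0.486, 0.521, -0.478, -0.513]
contact_force: [-0.5, 1.6, 5.4]
width: 0.0089
```

Request:
move_arm([
  [[0.2, 0, 0], 0.125, 8],
  [[0.4, 0, 0], 0.25, 8],
  [[0.6, 0, 0], 0.375, 8],
  [[0.8, 0, 0], 0.5, 8],
  [[1.0, 0, 0], 0.625, 8],
  [[1.2, 0, 0], 0.75, 8],
  [[1.4, 0, 0], 0.875, 8],
  [[1.6, 0, 0], 1.0, 8],
])

```text
clock: 31.35
position: [0.6163, 0.0108, 0.1022]
ee_rot: [0.677, -0.223, 0.667, 0.219]
contact_force: [-0.7, -0.1, 2.6]
width: 0.0089
```

```bash
python3 -c "
from h import *
meas(3);goto(.6157,.0112,.102,np.pi/2+.07)"
```

```text
Mz [0.12 0.09 0.09] mean 0.099 last half 0.088 e6 [-1.074  0.5    0.737]
clock 31.5 pos [0.6163 0.0109 0.1021] zyaw 0.6445 tilt [ 0.015  -0.0011 -0.9999] q6 -0.74 w 8.7
F [-0.87 -0.27  1.76] M [-0.127  0.14   0.091]
shift [ 0.1  0.6 -0.3] turn -0.996
```

Request:
move_arm([
  [[0.2, 0, 0], 0.12, 8],
  [[0.4, 0, 0], 0.24, 8],
  [[0.6, 0, 0], 0.35, 8],
  [[0.6, 0, 0], 0.38, 8],
  [[0.7, 0, 0], 0.41, 8],
  [[0.7, 0, 0], 0.44, 8],
  [[0.8, 0, 0], 0.47, 8],
  [[0.8, 0, 0], 0.5, 8],
])

```text
clock: 32.17
position: [0.6161, 0.0108, 0.1014]
ee_rot: [0.71, -0.053, 0.7, 0.051]
contact_force: [-0.9, -0.1, 2.0]
width: 0.0089
```

```bash
python3 -c "
from h import *
meas(6);goto(.6157,.0112,.102,np.pi/2+.07)"
```

```text
Mz [0.15 0.16 0.15 0.13 0.15 0.11] mean 0.142 last half 0.129 e6 [-0.146  0.245  0.278  0.166  0.134  0.129]
clock 32.47 pos [0.6161 0.0108 0.1014] zyaw 0.1461 tilt [ 0.0146 -0.0013 -0.9999] q6 -0.242 w 8.5
F [-1.77 -0.85  1.15] M [-0.099  0.179  0.147]
shift [-0.6  0.4 -0.3] turn -1.495
```

Request:
move_arm([
  [[0.2, 0, 0], 0.03, 8],
  [[0.2, 0, 0], 0.06, 8],
  [[0.2, 0, 0], 0.09, 8],
  [[0.3, 0, 0], 0.12, 8],
  [[0.3, 0, 0], 0.15, 8],
])

```text
clock: 32.88
position: [0.616, 0.0108, 0.1011]
ee_rot: [0.712, 0.001, 0.702, -0.002]
contact_force: [-0.7, -0.5, 2.6]
width: 0.009
```

```bash
python3 -c "
from h import *
meas(6);goto(.6157,.0112,.102,np.pi/2+.07)"
```

```text
Mz [0.15 0.14 0.06 0.09 0.11 0.12] mean 0.113 last half 0.108 e6 [-0.147  0.228  0.275  0.165  0.136  0.13 ]
clock 33.18 pos [0.6161 0.0108 0.1011] zyaw -0.0031 tilt [ 0.0146 -0.0013 -0.9999] q6 -0.092 w 8.9
F [-1.36 -0.14  2.31] M [-0.111  0.243  0.111]
shift [-0.9  0.4 -0.4] turn -1.644
```

Request:
move_arm([
  [[0.2, 0, 0], 0.03, 8],
  [[0.2, 0, 0], 0.06, 8],
  [[0.2, 0, 0], 0.09, 8],
  [[0.3, 0, 0], 0.12, 8],
  [[0.3, 0, 0], 0.15, 8],
])

```text
clock: 33.6
position: [0.616, 0.0108, 0.1009]
ee_rot: [0.71, 0.054, 0.7, -0.054]
contact_force: [-0.1, -0.6, 2.1]
width: 0.0086
```

```bash
python3 -c "
from h import *
meas(6);goto(.6157,.0112,.102,np.pi/2+.07)"
```

```text
Mz [0.11 0.13 0.15 0.12 0.1  0.13] mean 0.124 last half 0.117 e6 [-0.147  0.223  0.281  0.173  0.139  0.132]
clock 33.9 pos [0.616  0.0108 0.1009] zyaw -0.1525 tilt [ 0.0144 -0.0013 -0.9999] q6 0.057 w 8.8
F [-1.81 -0.65  3.27] M [-0.109  0.291  0.079]
shift [-1.1  0.4 -0.4] turn -1.793
```

Request:
move_arm([
  [[0.2, 0, 0], 0.03, 8],
  [[0.2, 0, 0], 0.06, 8],
  [[0.2, 0, 0], 0.09, 8],
  [[0.3, 0, 0], 0.12, 8],
  [[0.3, 0, 0], 0.15, 8],
])

```text
clock: 34.32
position: [0.616, 0.0108, 0.1007]
ee_rot: [0.704, 0.107, 0.694, -0.107]
contact_force: [-1.8, -0.1, 3.6]
width: 0.009
```

```bash
python3 -c "
from h import *
meas(6);goto(.6157,.0112,.102,np.pi/2+.07)"
```

```text
Mz [0.13 0.1  0.17 0.15 0.09 0.18] mean 0.139 last half 0.144 e6 [-0.148  0.224  0.275  0.164  0.135  0.129]
clock 34.62 pos [0.616  0.0108 0.1006] zyaw -0.3018 tilt [ 0.0144 -0.0013 -0.9999] q6 0.206 w 9.0
F [-0.81 -0.02  4.48] M [-0.121  0.31   0.184]
shift [-1.4  0.3 -0.3] turn -1.943
```

Request:
move_arm([
  [[0.2, 0, 0], 0.03, 8],
  [[0.2, 0, 0], 0.06, 8],
  [[0.2, 0, 0], 0.09, 8],
  [[0.3, 0, 0], 0.12, 8],
  [[0.3, 0, 0], 0.15, 8],
])

```text
clock: 35.03
position: [0.6159, 0.0108, 0.1004]
ee_rot: [0.694, 0.159, 0.684, -0.158]
contact_force: [-2.7, -0.0, 4.3]
width: 0.0088
```

```bash
python3 -c "
from h import *
meas(6);goto(.6157,.0112,.102,np.pi/2+.07)"
```

```text
Mz [0.1  0.11 0.15 0.11 0.15 0.11] mean 0.121 last half 0.124 e6 [-0.149  0.224  0.274  0.163  0.135  0.129]
clock 35.33 pos [0.6159 0.0108 0.1004] zyaw -0.4512 tilt [ 0.0144 -0.0013 -0.9999] q6 0.356 w 8.9
F [-2.12  0.25  4.88] M [-0.059  0.359  0.112]
shift [-1.6  0.3 -0.4] turn -2.092
```

Request:
move_arm([
  [[0.2, 0, 0], 0.03, 8],
  [[0.2, 0, 0], 0.06, 8],
  [[0.2, 0, 0], 0.09, 8],
  [[0.3, 0, 0], 0.12, 8],
  [[0.3, 0, 0], 0.15, 8],
])

```text
clock: 35.75
position: [0.6159, 0.0109, 0.1001]
ee_rot: [0.68, 0.211, 0.67, -0.209]
contact_force: [-1.9, -0.1, 3.9]
width: 0.0086
```

```bash
python3 -c "
from h import *
meas(6);goto(.6157,.0112,.102,np.pi/2+.07)"
```

```text
Mz [0.19 0.13 0.11 0.17 0.06 0.09] mean 0.124 last half 0.106 e6 [-0.149  0.223  0.273  0.162  0.133  0.128]
clock 36.05 pos [0.6159 0.0109 0.1001] zyaw -0.6005 tilt [ 0.0143 -0.0012 -0.9999] q6 0.505 w 8.9
F [-1.69  0.04  4.33] M [-0.044  0.378  0.154]
shift [-1.9  0.2 -0.3] turn -2.241
```

Request:
move_arm([
  [[0.2, 0, 0], 0.03, 8],
  [[0.2, 0, 0], 0.06, 8],
  [[0.2, 0, 0], 0.09, 8],
  [[0.3, 0, 0], 0.12, 8],
  [[0.3, 0, 0], 0.15, 8],
  [[0.3, 0, 0], 0.18, 8],
  [[0.3, 0, 0], 0.21, 8],
])

```text
clock: 36.63
position: [0.6158, 0.0109, 0.0998]
ee_rot: [0.654, 0.281, 0.645, -0.277]
contact_force: [-2.1, 0.8, 3.9]
width: 0.0087
```

```bash
python3 -c "
from h import *
meas(6);goto(.6157,.0112,.102,np.pi/2+.07)"
```

```text
Mz [0.13 0.16 0.08 0.14 0.14 0.11] mean 0.127 last half 0.132 e6 [-0.147  0.225  0.275  0.161  0.129  0.129]
clock 36.93 pos [0.6158 0.0109 0.0998] zyaw -0.8099 tilt [ 0.0141 -0.0011 -0.9999] q6 0.714 w 8.9
F [-1.63 -0.41  4.24] M [-0.003  0.417  0.133]
shift [-2.2  0.1 -0.3] turn -2.451
```

Request:
move_arm([
  [[0.2, 0, 0], 0.03, 8],
  [[0.2, 0, 0], 0.06, 8],
  [[0.2, 0, 0], 0.09, 8],
  [[0.3, 0, 0], 0.12, 8],
  [[0.3, 0, 0], 0.15, 8],
])

```text
clock: 37.35
position: [0.6158, 0.0109, 0.0996]
ee_rot: [0.632, 0.329, 0.622, -0.325]
contact_force: [-2.0, -0.8, 4.8]
width: 0.0085
```

```bash
python3 -c "
from h import *
meas(6);goto(.6157,.0112,.102,np.pi/2+.07)"
```

```text
Mz [0.21 0.17 0.15 0.15 0.13 0.11] mean 0.154 last half 0.13 e6 [-0.138  0.234  0.283  0.168  0.135  0.133]
clock 37.65 pos [0.6158 0.0109 0.0996] zyaw -0.9593 tilt [ 0.0142 -0.0011 -0.9999] q6 0.864 w 8.7
F [-2.17 -1.04  4.89] M [0.009 0.401 0.179]
shift [-2.4  0.1 -0.3] turn -2.6
```

+0.01 N m: contact starts at about 2.5 rad.

Request:
move_arm([
  [[0.1, 0, 0], 0.03, 8],
  [[0.1, 0, 0], 0.06, 8],
  [[0.2, 0, 0], 0.09, 8],
  [[0.2, 0, 0], 0.12, 8],
  [[0.2, 0, 0], 0.15, 8],
])

```text
clock: 38.07
position: [0.6158, 0.011, 0.0994]
ee_rot: [0.605, 0.375, 0.596, -0.37]
contact_force: [-2.6, -0.8, 5.0]
width: 0.0085
```

```bash
python3 -c "
from h import *
meas(6);goto(.6157,.0112,.102,np.pi/2+.07)"
```

```text
Mz [0.15 0.2  0.16 0.09 0.15 0.08] mean 0.138 last half 0.109 e6 [-0.124  0.248  0.297  0.184  0.153  0.152]
clock 38.37 pos [0.6158 0.011  0.0994] zyaw -1.1086 tilt [ 0.0141 -0.001  -0.9999] q6 1.013 w 8.7
F [-2.56  0.26  4.75] M [0.012 0.458 0.13 ]
shift [-2.6  0.1 -0.2] turn -2.749
```

Request:
move_arm([
  [[0.1, 0, 0], 0.03, 8],
  [[0.1, 0, 0], 0.06, 8],
  [[0.2, 0, 0], 0.09, 8],
  [[0.2, 0, 0], 0.12, 8],
  [[0.2, 0, 0], 0.15, 8],
])

```text
clock: 38.78
position: [0.6157, 0.011, 0.0992]
ee_rot: [0.576, 0.419, 0.567, -0.414]
contact_force: [-1.9, 0.3, 4.4]
width: 0.0089
```

```bash
python3 -c "
from h import *
meas(6);goto(.6157,.0112,.102,np.pi/2+.07)"
```

```text
Mz [0.2  0.15 0.13 0.17 0.17 0.15] mean 0.162 last half 0.164 e6 [-0.097  0.274  0.323  0.21   0.181  0.179]
clock 39.08 pos [0.6157 0.011  0.0992] zyaw -1.2579 tilt [ 1.400e-02 -9.000e-04 -9.999e-01] q6 1.162 w 8.9
F [-3.04  0.98  5.37] M [0.076 0.476 0.148]
shift [-2.8  0.  -0.2] turn -2.899
```

Rise is +0.050 and increasing. One more step of 0.15.

Request:
move_arm([
  [[0.1, 0, 0], 0.03, 8],
  [[0.1, 0, 0], 0.06, 8],
  [[0.1, 0, 0], 0.09, 8],
  [[0.2, 0, 0], 0.12, 8],
  [[0.2, 0, 0], 0.15, 8],
])

```text
clock: 39.5
position: [0.6157, 0.011, 0.0991]
ee_rot: [0.543, 0.461, 0.535, -0.455]
contact_force: [-2.9, 0.0, 4.9]
width: 0.0087
```

```bash
python3 -c "
from h import *
meas(6);goto(.6157,.0112,.102,np.pi/2+.07)"
```

```text
Mz [0.2  0.26 0.22 0.24 0.17 0.24] mean 0.223 last half 0.217 e6 [-0.063  0.321  0.33   0.228  0.206  0.203]
clock 39.8 pos [0.6157 0.0111 0.0991] zyaw -1.4073 tilt [ 1.400e-02 -9.000e-04 -9.999e-01] q6 1.312 w 9.2
F [-2.83  0.23  5.18] M [0.121 0.46  0.183]
shift [-2.9  0.1 -0.1] turn -3.048
```

Request:
move_arm([
  [[0, 0, 0], 0.025, 8],
  [[0.1, 0, 0], 0.05, 8],
])

```text
clock: 39.97
position: [0.6158, 0.0111, 0.099]
ee_rot: [0.531, 0.474, 0.523, -0.468]
contact_force: [-2.1, 0.6, 5.2]
width: 0.0091
```

```bash
python3 -c "
from h import *
meas(6);goto(.6157,.0112,.102,np.pi/2+.07)"
```

```text
Mz [0.2  0.23 0.23 0.18 0.2  0.19] mean 0.205 last half 0.19 e6 [-0.043  0.308  0.322  0.238  0.22   0.218]
clock 40.27 pos [0.6157 0.0111 0.099 ] zyaw -1.4578 tilt [ 1.400e-02 -9.000e-04 -9.999e-01] q6 1.362 w 9.1
F [-2.44 -0.11  5.4 ] M [0.069 0.499 0.228]
shift [-3.   0.  -0.1] turn -3.099
```

Nut B is firm: rise about 0.09 after 3.10 rad. I'll release it and go to D.

Request:
move_arm([
  [[0, 0, 0], 0, 36],
  [[0, 0, 0], 0, 36],
  [[0, 0, 0], 0, 36],
  [[-25, 0, 0], 0, 36],
  [[-55, 0, 0], 0, 36],
  [[-75, 0, 0], 0, 36],
])

```text
clock: 40.77
position: [0.6156, 0.011, 0.1756]
ee_rot: [0.532, 0.475, 0.523, -0.468]
contact_force: [0.4, -0.4, -0.9]
width: 0.0362
```

```bash
python3 -c "
from h import *
goto(.509,-.1018,.18,np.pi/2+.02)"
```

```text
clock 40.77 pos [0.6156 0.011  0.1756] zyaw -1.4584 tilt [ 1.600e-02 -9.000e-04 -9.999e-01] q6 1.363 w 36.2
F [ 0.44 -0.35 -0.91] M [-0.039 -0.011 -0.005]
shift [  -6.  -118.5  100.2] turn -3.049
```

Request:
move_arm([
  [[-6, -30, 25], -1.0, 36],
  [[-6, -60, 50], -1.0, 36],
  [[-6, -90, 75], -1.0, 36],
  [[-6, -118.5, 100], -1.0, 36],
  [[-6, -118.5, 100], -1.0, 36],
  [[-6, -118.5, 100], -1.0, 36],
  [[-6, -118.5, 100], -1.0, 36],
  [[-6, -118.5, 100], -1.0, 36],
])

```text
clock: 41.43
position: [0.5092, -0.1022, 0.1798]
ee_rot: [0.694, 0.163, 0.682, -0.161]
contact_force: [0.1, 0.6, -0.4]
width: 0.0358
```

```bash
python3 -c "
from h import *
goto(.509,-.1018,.18,np.pi/2+.02)"
```

```text
clock 41.43 pos [ 0.5092 -0.1022  0.1798] zyaw -0.4625 tilt [ 0.0168 -0.0011 -0.9999] q6 0.126 w 35.8
F [ 0.06  0.57 -0.37] M [ 0.03  -0.007  0.009]
shift [-0.2  0.3 -0.3] turn -2.053
```

Request:
move_arm([
  [[0, 0.3, -0.3], -1.0, 36],
  [[0, 0.3, -0.3], -1.0, 36],
  [[0, 0.3, -0.3], -1.0, 36],
  [[0, 0.3, -0.3], -1.0, 36],
  [[0, 0.3, -0.3], -1.0, 36],
  [[0, 0.3, -0.3], -1.0, 36],
  [[0, 0.3, -0.3], -1.0, 36],
  [[0, 0.3, -0.3], -1.0, 36],
])

```text
clock: 42.1
position: [0.5093, -0.1019, 0.1795]
ee_rot: [0.687, -0.19, 0.676, 0.186]
contact_force: [-0.2, -0.7, -0.7]
width: 0.0358
```

Request:
move_arm([
  [[0, 0, 0], -1.05, 36],
  [[0, 0, 0], -1.05, 36],
  [[0, 0, 0], -1.05, 36],
  [[0, 0, 0], -1.05, 36],
  [[0, 0, 0], -1.05, 36],
  [[0, 0, 0], -1.05, 36],
  [[0, 0, 0], -1.05, 36],
  [[0, 0, 0], -1.05, 36],
])

```text
clock: 42.77
position: [0.5096, -0.102, 0.1792]
ee_rot: [0.512, -0.496, 0.504, 0.487]
contact_force: [-0.0, 0.4, 0.7]
width: 0.0364
```

```bash
python3 -c "
from h import *
viewer.get_image('wrist')
goto(.509,-.1018,.102,np.pi/2+.02)
c=viewer.get_calibration('wrist')
save('f1',viewer.get_image('wrist'))
im=cv2.imread('pics/f1.png')[:,:,::-1].copy()
for m in comps(blue(im),300):
    ce=np.argwhere(m).mean(0)[::-1]; X=ray(c,ce,.12)
    p,e=fit([(c,m)],[X[0],X[1],.128,0.1],True); print(np.round(p,4),e,ce)
    cv2.polylines(im,[np.round(cv2.convexHull(proj(c,box(*p)).astype(np.float32))).astype(np.int32)],True,(255,255,0))
save('f_fit',im)
"
```

```text
clock 42.82 pos [ 0.5096 -0.102   0.1792] zyaw 1.5423 tilt [ 0.0175 -0.0012 -0.9998] q6 -1.879 w 36.0
F [ 1.18 -0.52  0.45] M [ 0.017 -0.038 -0.023]
shift [77.2  1.9  0.2] turn -0.048
[0.5047 0.0069 0.128  0.3858] 0.3937254901960785 [486.32225519 231.54658754]
[ 0.5091 -0.1015  0.128  -0.0682] 0.32920587431034765 [318.39622642 242.8269073 ]
[ 0.6159 -0.0977  0.128   0.2708] 0.3770063025210085 [326.4625     378.16964286]
```

View pics/f_fit.png

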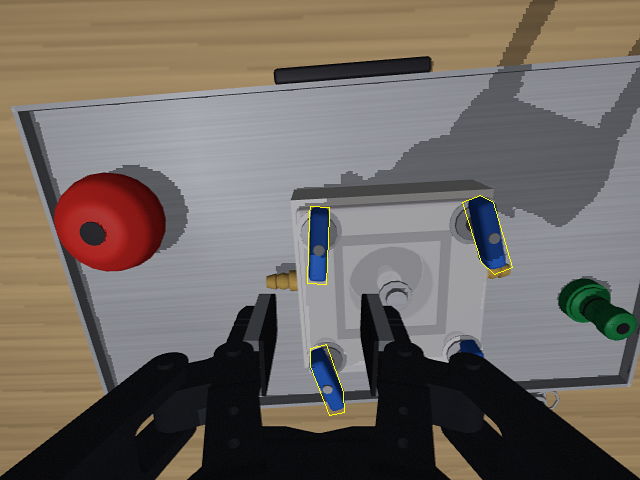

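Nut D is at (319,246), yaw about -0.05. I'll descend onto it.

Request:
move_arm([
  [[30, 1, 0.2], 0.02, 36],
  [[60, 1.5, 0.2], 0.02, 36],
  [[77, 1.9, 0.2], 0.02, 36],
  [[77, 1.9, 0.2], 0.02, 36],
  [[77, 1.9, 0.2], 0.02, 36],
  [[77, 1.9, 0.2], 0.02, 36],
])

```text
clock: 43.37
position: [0.5102, -0.1022, 0.1033]
ee_rot: [0.519, -0.49, 0.51, 0.479]
contact_force: [0.2, -0.7, 0.5]
width: 0.0359
```

```bash
python3 -c "
from h import *
viewer.get_image('wrist')
goto(.509,-.1018,.102,np.pi/2-.05)
save('f2',viewer.get_image('wrist'))"
```

```text
clock 43.42 pos [ 0.5104 -0.1023  0.1037] zyaw 1.5111 tilt [ 0.0205 -0.0022 -0.9998] q6 -1.849 w 36.1
F [ 0.08 -0.29  0.61] M [-0.03   0.024  0.007]
shift [1.7 1.5 0.4] turn -0.01
```

View pics/f2.png

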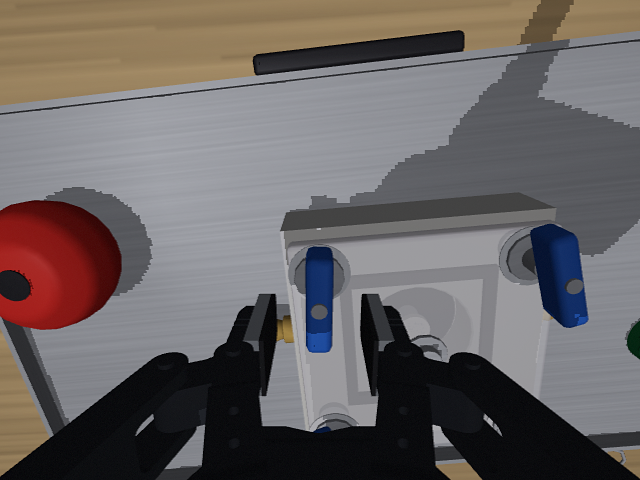

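The bar is centred at (319,300), so I close and turn.

Request:
move_arm([
  [[1.5, 1.5, 0.4], 0, 20],
  [[1.5, 1.5, 0.4], 0, 8],
  [[1.5, 1.5, 0.4], 0, 8],
  [[1.5, 1.5, 0.4], 0, 8],
  [[1.5, 1.5, 0.4], 0, 8],
], force=40)

```text
clock: 43.88
position: [0.5096, -0.102, 0.1034]
ee_rot: [0.52, -0.491, 0.51, 0.479]
contact_force: [-1.3, -0.2, 5.3]
width: 0.009
```

Request:
move_arm([
  [[0.2, 0, 0], 0.125, 8],
  [[0.4, 0, 0], 0.25, 8],
  [[0.6, 0, 0], 0.375, 8],
  [[0.8, 0, 0], 0.5, 8],
  [[1.0, 0, 0], 0.625, 8],
  [[1.2, 0, 0], 0.75, 8],
  [[1.4, 0, 0], 0.875, 8],
  [[1.6, 0, 0], 1.0, 8],
])

```text
clock: 44.55
position: [0.5095, -0.1022, 0.1019]
ee_rot: [0.692, -0.18, 0.677, 0.174]
contact_force: [-0.4, 0.5, 2.3]
width: 0.009
```

```bash
python3 -c "
from h import *
meas(3);goto(.509,-.1018,.102,np.pi/2-.05)"
```

```text
Mz [0.21 0.1  0.04] mean 0.114 last half 0.068 e6 [-1.074  0.499  0.735]
clock 44.7 pos [ 0.5095 -0.1021  0.1019] zyaw 0.5146 tilt [ 0.0223 -0.0032 -0.9997] q6 -0.852 w 9.1
F [-0.61 -0.44  1.93] M [-0.079  0.149  0.064]
shift [-0.1  0.5 -0.3] turn -1.006
```

Request:
move_arm([
  [[0.2, 0, 0], 0.12, 8],
  [[0.4, 0, 0], 0.24, 8],
  [[0.6, 0, 0], 0.35, 8],
  [[0.6, 0, 0], 0.38, 8],
  [[0.7, 0, 0], 0.41, 8],
  [[0.7, 0, 0], 0.44, 8],
  [[0.8, 0, 0], 0.47, 8],
  [[0.8, 0, 0], 0.5, 8],
])

```text
clock: 45.37
position: [0.5094, -0.1021, 0.1011]
ee_rot: [0.715, -0.007, 0.699, 0.005]
contact_force: [-0.2, -0.1, 2.0]
width: 0.009
```

```bash
python3 -c "
from h import *
meas(6);goto(.509,-.1018,.102,np.pi/2-.05)"
```

```text
Mz [0.13 0.16 0.12 0.13 0.13 0.17] mean 0.139 last half 0.143 e6 [-0.146  0.244  0.275  0.165  0.136  0.131]
clock 45.67 pos [ 0.5094 -0.1021  0.1011] zyaw 0.0161 tilt [ 0.0222 -0.0033 -0.9997] q6 -0.353 w 9.0
F [-0.27  0.66  2.54] M [-0.04   0.198  0.151]
shift [-0.9  0.3 -0.4] turn -1.505
```

Request:
move_arm([
  [[0.2, 0, 0], 0.03, 8],
  [[0.2, 0, 0], 0.06, 8],
  [[0.2, 0, 0], 0.09, 8],
  [[0.3, 0, 0], 0.12, 8],
  [[0.3, 0, 0], 0.15, 8],
  [[0.3, 0, 0], 0.18, 8],
  [[0.3, 0, 0], 0.21, 8],
])

```text
clock: 46.25
position: [0.5094, -0.1021, 0.1008]
ee_rot: [0.712, 0.068, 0.696, -0.069]
contact_force: [-0.6, -0.3, 1.9]
width: 0.0087
```

```bash
python3 -c "
from h import *
meas(6);goto(.509,-.1018,.102,np.pi/2-.05)"
```

```text
Mz [0.1  0.11 0.11 0.11 0.11 0.14] mean 0.115 last half 0.12 e6 [-0.146  0.229  0.275  0.16   0.128  0.129]
clock 46.55 pos [ 0.5094 -0.1021  0.1008] zyaw -0.1931 tilt [ 0.0221 -0.0032 -0.9998] q6 -0.144 w 9.0
F [-0.13  0.35  2.19] M [-0.057  0.161  0.129]
shift [-1.2  0.2 -0.4] turn -1.714
```

Request:
move_arm([
  [[0.2, 0, 0], 0.03, 8],
  [[0.2, 0, 0], 0.06, 8],
  [[0.2, 0, 0], 0.09, 8],
  [[0.3, 0, 0], 0.12, 8],
  [[0.3, 0, 0], 0.15, 8],
])

```text
clock: 46.97
position: [0.5094, -0.1021, 0.1006]
ee_rot: [0.704, 0.121, 0.689, -0.121]
contact_force: [0.3, -0.4, 2.6]
width: 0.009
```

```bash
python3 -c "
from h import *
meas(5);goto(.509,-.1018,.102,np.pi/2-.05)"
```

```text
Mz [0.13 0.16 0.18 0.16 0.13] mean 0.151 last half 0.155 e6 [-0.146  0.226  0.276  0.168  0.135]
clock 47.22 pos [ 0.5094 -0.1021  0.1006] zyaw -0.3423 tilt [ 0.0221 -0.0032 -0.9998] q6 0.005 w 8.9
F [-1.21  0.    2.44] M [-0.019  0.136  0.093]
shift [-1.4  0.2 -0.4] turn -1.863
```

Request:
move_arm([
  [[0.2, 0, 0], 0.03, 8],
  [[0.2, 0, 0], 0.06, 8],
  [[0.2, 0, 0], 0.09, 8],
  [[0.3, 0, 0], 0.12, 8],
  [[0.3, 0, 0], 0.15, 8],
  [[0.3, 0, 0], 0.18, 8],
  [[0.3, 0, 0], 0.21, 8],
])

```text
clock: 47.8
position: [0.5094, -0.1021, 0.1003]
ee_rot: [0.688, 0.194, 0.672, -0.192]
contact_force: [-1.0, -0.6, 2.6]
width: 0.0087
```

```bash
python3 -c "
from h import *
meas(5);goto(.509,-.1018,.102,np.pi/2-.05)"
```

```text
Mz [0.15 0.18 0.13 0.13 0.13] mean 0.146 last half 0.132 e6 [-0.141  0.231  0.281  0.167  0.133]
clock 48.05 pos [ 0.5094 -0.1021  0.1002] zyaw -0.5515 tilt [ 0.0221 -0.0031 -0.9998] q6 0.214 w 8.6
F [-0.29  0.01  2.46] M [-0.009  0.17   0.106]
shift [-1.8  0.  -0.4] turn -2.072
```

A first rise of +0.005 at 2.07 rad.

Request:
move_arm([
  [[0.1, 0, 0], 0.03, 8],
  [[0.1, 0, 0], 0.06, 8],
  [[0.2, 0, 0], 0.09, 8],
  [[0.2, 0, 0], 0.12, 8],
  [[0.2, 0, 0], 0.15, 8],
])

```text
clock: 48.47
position: [0.5094, -0.1021, 0.1001]
ee_rot: [0.672, 0.245, 0.656, -0.242]
contact_force: [0.3, -0.1, 1.5]
width: 0.0088
```

```bash
python3 -c "
from h import *
meas(5);goto(.509,-.1018,.102,np.pi/2-.05)"
```

```text
Mz [0.16 0.13 0.15 0.18 0.17] mean 0.157 last half 0.163 e6 [-0.13   0.242  0.291  0.177  0.145]
clock 48.72 pos [ 0.5094 -0.1021  0.1001] zyaw -0.7006 tilt [ 0.0221 -0.0032 -0.9998] q6 0.363 w 8.6
F [-1.24  0.52  2.21] M [-0.026  0.167  0.15 ]
shift [-2.  -0.  -0.5] turn -2.221
```

Request:
move_arm([
  [[0.1, 0, 0], 0.03, 8],
  [[0.1, 0, 0], 0.06, 8],
  [[0.2, 0, 0], 0.09, 8],
  [[0.2, 0, 0], 0.12, 8],
  [[0.2, 0, 0], 0.15, 8],
])

```text
clock: 49.13
position: [0.5094, -0.102, 0.0999]
ee_rot: [0.652, 0.294, 0.636, -0.29]
contact_force: [-0.6, 0.8, 1.6]
width: 0.0089
```

```bash
python3 -c "
from h import *
meas(5);goto(.509,-.1018,.102,np.pi/2-.05)"
```

```text
Mz [0.2  0.14 0.2  0.18 0.15] mean 0.177 last half 0.179 e6 [-0.111  0.26   0.309  0.195  0.164]
clock 49.38 pos [ 0.5094 -0.102   0.0998] zyaw -0.8497 tilt [ 0.022  -0.0031 -0.9998] q6 0.512 w 8.6
F [-0.19  0.29  1.38] M [0.021 0.198 0.175]
shift [-2.2 -0.1 -0.4] turn -2.37
```

Rise is +0.035.

Request:
move_arm([
  [[0.1, 0, 0], 0.03, 8],
  [[0.1, 0, 0], 0.06, 8],
  [[0.2, 0, 0], 0.09, 8],
  [[0.2, 0, 0], 0.12, 8],
  [[0.2, 0, 0], 0.15, 8],
])

```text
clock: 49.8
position: [0.5094, -0.1021, 0.0997]
ee_rot: [0.628, 0.342, 0.613, -0.336]
contact_force: [-0.2, -0.6, 2.6]
width: 0.0087
```

```bash
python3 -c "
from h import *
meas(5);goto(.509,-.1018,.102,np.pi/2-.05)"
```

```text
Mz [0.23 0.14 0.17 0.22 0.2 ] mean 0.191 last half 0.196 e6 [-0.081  0.289  0.337  0.223  0.193]
clock 50.05 pos [ 0.5094 -0.1021  0.0997] zyaw -0.9988 tilt [ 0.0221 -0.0032 -0.9998] q6 0.661 w 9.1
F [-1.58  0.04  2.78] M [0.016 0.137 0.13 ]
shift [-2.3 -0.2 -0.4] turn -2.52
```

Request:
move_arm([
  [[0.1, 0, 0], 0.02, 8],
  [[0.1, 0, 0], 0.04, 8],
  [[0.1, 0, 0], 0.07, 8],
  [[0.2, 0, 0], 0.1, 8],
  [[0.2, 0, 0], 0.13, 8],
])

```text
clock: 50.47
position: [0.5094, -0.1021, 0.0995]
ee_rot: [0.604, 0.382, 0.59, -0.376]
contact_force: [-1.4, -0.3, 2.7]
width: 0.0088
```

```bash
python3 -c "
from h import *
meas(6);goto(.509,-.1018,.102,np.pi/2-.05)"
```

```text
Mz [0.26 0.24 0.19 0.25 0.16 0.16] mean 0.21 last half 0.19 e6 [-0.052  0.31   0.369  0.256  0.221  0.214]
clock 50.77 pos [ 0.5094 -0.1021  0.0995] zyaw -1.1285 tilt [ 0.022  -0.0032 -0.9998] q6 0.791 w 8.7
F [-0.87 -0.47  4.25] M [-0.052  0.22   0.204]
shift [-2.5 -0.2 -0.4] turn -2.649
```

Nut D is firm: +0.094 after 2.65 rad. I'll release it, lift clear and check.

Request:
move_arm([
  [[0, 0, 0], 0, 36],
  [[0, 0, 0], 0, 36],
  [[0, 0, 0], 0, 36],
  [[-25, 0, 0], 0, 36],
  [[-60, 0, 0], 0, 36],
  [[-100, 0, 0], 0, 36],
  [[-120, 0, 0], 0, 36],
  [[-120, 0, 0], 0, 36],
])

```text
clock: 51.43
position: [0.5101, -0.1028, 0.2249]
ee_rot: [0.608, 0.382, 0.586, -0.374]
contact_force: [-0.4, 0.1, 0.5]
width: 0.0361
```

```bash
python3 -c "
from h import *
s=manip.get_state();print(s['clock'],s['position'],s['contact_force'])
w=viewer.get_image('wrist');a=viewer.get_image('side');b=viewer.get_image('scene')
save('g_w',w)
save('g',np.vstack([cv2.resize(a[150:330,200:500],(600,360)),cv2.resize(b[170:300,90:410],(600,240))]))"
```

```text
51.4333 [ 0.51006505 -0.10275426  0.22486869] [-0.3697354   0.09452745  0.47886774]
```

View pics/g_w.png

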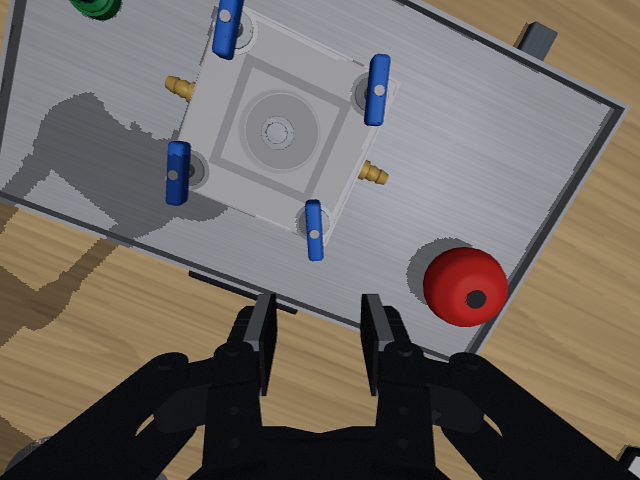

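View pics/g.png

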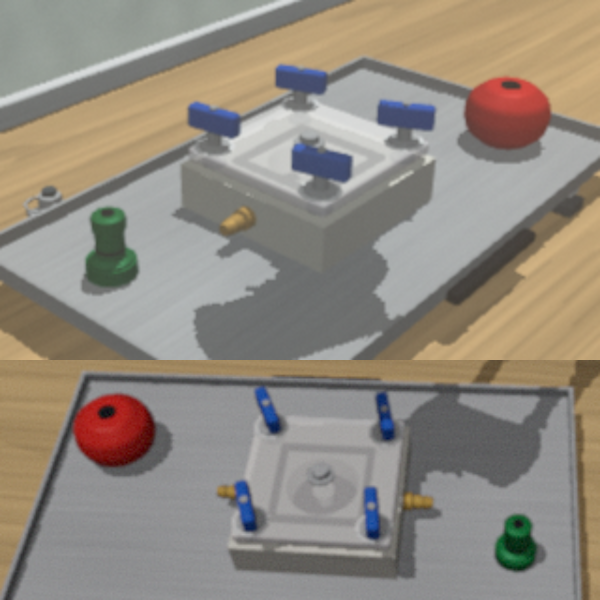

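The pictures show the cover level with no cracks. The wrist view has the four bars at (228,20), (377,90), (177,172) and (314,230). The float and adapter are still standing in place. I'll sign off.

```bash
python3 -c "
from h import *
print(manip.sign_off())"
```

```text
the job is handed in; nothing more can be done
None
```

I tightened all four nuts in cross order and handed the job in at about 51.6 s. The rise is the turning torque above thread drag; firm is 0.08 to 0.11 N m, and the cover cracks above 0.16.

| Order | Nut position (x, y in m) | Turned (rad) | Rise when released (N m) |
|---|---|---|---|
| 1 | (0.506, 0.008) | 3.09 | 0.09–0.115 |
| 2, diagonal to 1 | (0.619, -0.099) | 2.73 | 0.09–0.11 |
| 3 | (0.616, 0.011) | 3.10 | 0.09 |
| 4, diagonal to 3 | (0.509, -0.102) | 2.65 | 0.094 |

- **Last pictures:** the cover looks level and shows no cracks. The adapter and float stand where they were, and the gripper is clear above the cell. I judged all of this by eye and did not measure the cover's height.
- **Torque readings:** I judged the rises mainly from the joint 6 effort, because single wrist-moment readings scattered by about 0.04 N m; their averages agreed with it. The drag baseline differed a little from nut to nut, so nuts 1 and 2 may be slightly above the firm band, but below the cracking limit.
- **Spring-back:** the reading of -0.15 N m described for quick stops never appeared. Quick stops settled at about +0.07, so I compared slow-turn readings instead.
- **Not checked:** I did not go back to nuts 1 and 2 to see how much they slackened after the later two.

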